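# Complete the pinwheel layer of test-kit boxes on the carrier slab

### The arm

A 7-joint arm with a two-finger parallel gripper is mounted at the origin on the work surface. World frame = base frame: x ahead of the robot, y to its left, z up, the work surface at z = 0. Lengths are in mm, angles in rad, forces in N, time in s.
With the tool pointing down it reaches from about 400 to 875 mm from the base axis. Payload 4.4 kg.
Tool frame: the origin (TCP) lies at the very end of the fingers, on their centre line; the grasp point (between the pads) lies 19 mm behind it; z points along the fingers, x is the direction in which the jaws open and shut, and the axes are right-handed (so a half turn about z gives the same grasp; the last joint's range is limited). The gripper opens to 85 mm and grips with 20 to 120 N. Pads are 22 mm wide; open, the fingers measure 114 mm over their backs; the gripper's body (76 mm by 85 mm) begins 54 mm behind the grasp point. The pads swing forward as they close: fully open they stand 13 mm farther back than shut.
Start: joints at [1.235, 0.628, 0.038, 1.517, -0.027, 0.996, -0.02], TCP at [173.278, -626.492, 209.313] pointing down, gripper open.
Joint ranges: [-3.06, 3.06], [-0.37, 2.12], [-1.25, 1.32], [0.18, 2.47], [-1.1, 4.24], [0.23, 1.98], [-2.94, 2.94]. Speed limits (rad/s): [2.57, 2.57, 3.14, 3.14, 3.14, 3.14, 3.14].

### API

Orientations are given as [roll, pitch, yaw] about the fixed x, y, z axes, in that order (R = Rz(yaw) Ry(pitch) Rx(roll)).
In Python, from cell import ctrl, get_image, job, models gives the robot as it stands.
- The arm moves only by the tool move_arm, never from a script. Its argument "moves" is a list that holds one entry, the list of rows, each a list of 6 numbers: the shift along the tool's x, y, z in m, then the turn, a rotation vector about the tool's x, y, z in rad. A call has 1 to 20 rows; each row is the pose to reach, as a shift and turn from the pose commanded when the call began, along the tool's axes at that moment; what a row does not reach only later rows make up. A row lasts 1/8 s, in which the tool goes at most 62.5 mm and 10.7 degrees, less where a joint would pass 70% of its speed; a pose out of reach is approached as far as the arm can. A call with a gripper value outside its range is refused whole. "jaw" is the opening, from 0 (shut) to 1 (fully open), set as the call begins (left out, the last holds). The fingers move at their own pace and stop on an object; the grip force is fixed at half the most. Time passes only in rows, so rows that repeat a pose let the fingers close. It gives the time, the measured TCP pose, the force and the opening at its end, in the units of the state.
- ctrl.read_state(): the state, without advancing time (a new reading comes with each control period).
- get_image(name): name is "scene" or "top" or "wrist"; returns a dict with "color" (420x560x3 uint8, blue, green, red), "fov_y" (degrees; the focal length in pixels is half the picture's height over the tangent of half this angle, whatever the lens; pixels are square), "cx", "cy" (the principal point, pixels), "k1" (the pictures are not rectified: a ray, as slopes to the right and down, at radius r is drawn at 1 + k1 r^2 times it, then the intrinsics apply), "origin" and "orientation" of the camera in the world; the wrist camera has in their place "hand_eye" (4x4, takes a point from camera to tool coordinates, whose origin is the TCP and whose axes are the tool frame's). Camera axes: x right, y up, looking along -z (the intrinsics and any distortion apply to the point x, -y, -z); pixel columns grow to the right and rows downward; lengths in mm; the calibration is good to about 2 mm. A picture is of the moment at which its call begins: read the wrist's pose just before it. There is no depth.
- job.finish_job(): hands the job in, once; it reports no verdict.
Trained networks look in the newest picture that a camera, given by its name, has taken for a name from the list of things; names that differ only in an ending like _2 or _b are one class to them, and where a whole thing is asked for, a point or a joint stands for the part that bears it (a point fixed in the world has none). Each returns a list of dicts, best first, with "score" (0 to 1); they miss things now and then, are a little off and sometimes report something else, mostly with a low value. They report only what shows in the picture. A call takes as long as a camera call. They do not tell look-alikes from the thing itself.
- models.cut_out(camera, thing): "pixels" (420x560 bool, what is visible of it) and "uv" ([column, row] in pixels, amid what is visible of it).
- models.place_of(camera, thing): "uv" ([column, row] in pixels: a listed point, or the origin of a listed thing).
The state is a dict: "clock": time; "qpos": joint angles; "qd": joint speeds; "tau": joint torques, N m; "eef_pos": TCP position; "tool_rot": TCP orientation; "force": force on the tool from outside, world axes, zero at the start; "torque": the same for the moment, N m; "width": finger opening in mm.
Only numpy, scipy, OpenCV 4.12 (cv2) and the standard library are available. Lean on these libraries where they do the work, as an engineer would, in place of code of your own. Each camera call takes 0.05 s, during which the arm holds its last target.

### The job

Complete the pinwheel layer on the carrier slab: put the blue, the yellow and the orange kit box each flat into the place of its colour, with its tongue under the steel strap, and press it down until the spring clip of that colour snaps over its lid. Tip each box in, tongue end first. The grey box stays clipped in its place, and the dropper bottle, swab cup and marker must not be disturbed.

Things in the scene. Friction and masses are not known exactly. Their poses are not given: they have to be found in the camera images.
- slab: Grey carrier slab fixed to the table, 224 x 224 x 20 mm, origin at the centre of its underside. It takes four boxes in a pinwheel round a raised centre square (62 mm, 5 mm high) that stays free; each box's end stands against the next one's long side, gaps 3 mm. Counter-clockwise from above: blue, yellow, grey, orange, each place the last one turned 90 deg about the slab's centre.
- blue_box: Rigid white kit box with blue lid, 120 x 55 x 45 mm (x, y, z), 0.17 to 0.35 kg. Origin at the centre of its underside, z up, +x along its length away from the tongue. The blue tongue (24 wide, 6 thick, 10 mm long) sticks out of the -x end, level with the underside. Starts flat on the table.
- blue_tongue (a point): Tip of the blue box's tongue, middle of its lower edge (70 mm from the box's origin along -x).
- blue_place (a point): Centre of the blue patch on the slab's top: where the seated blue box's origin belongs, its yaw the slab's. Its +y side faces inward: there, from x = -2 to +60 mm (box frame), it borders the free centre square and a finger fits; nearer the tongue a neighbour's end is 3 mm away, as is a neighbour's long side at the +x end.
- blue_strap (a point): On the slab's top, where the seated blue tongue's tip belongs, under a steel strap. Slot: 10 mm high, 32 wide, mouth 2 mm from the seated box's end, back wall 2 mm behind the tongue tip; the strap is 3 mm thick. A box lowered level lands on the strap: tilt it about 30 deg, tongue low, slide the tongue in, then lower the other end.
- blue_clip (a joint): Blue spring clip, outward travel in m (0 at rest, max 0.009): a post 14 mm wide, 57 high above the slab at the box's -y side, 49 mm from the place centre along box +x. Its hook, ramped on top (58 deg), reaches 4 mm over the seated lid. A box pressed down there with about 5 to 12 N drives it 4 mm out; it snaps back over the lid when the box is home.
- yellow_box: Rigid white kit box with yellow lid, 120 x 55 x 45 mm (x, y, z), 0.17 to 0.35 kg. Origin at the centre of its underside, z up, +x along its length away from the tongue. The yellow tongue (24 wide, 6 thick, 10 mm long) sticks out of the -x end, level with the underside. Starts flat on the table.
- yellow_tongue (a point): Tip of the yellow box's tongue, middle of its lower edge (70 mm from the box's origin along -x).
- yellow_place (a point): Centre of the yellow patch on the slab's top: where the seated yellow box's origin belongs, its yaw the slab's + 90 deg. Its +y side faces inward: there, from x = -2 to +60 mm (box frame), it borders the free centre square and a finger fits; nearer the tongue a neighbour's end is 3 mm away, as is a neighbour's long side at the +x end.
- yellow_strap (a point): On the slab's top, where the seated yellow tongue's tip belongs, under a steel strap. Slot: 10 mm high, 32 wide, mouth 2 mm from the seated box's end, back wall 2 mm behind the tongue tip; the strap is 3 mm thick. A box lowered level lands on the strap: tilt it about 30 deg, tongue low, slide the tongue in, then lower the other end.
- yellow_clip (a joint): Yellow spring clip, outward travel in m (0 at rest, max 0.009): a post 14 mm wide, 57 high above the slab at the box's -y side, 49 mm from the place centre along box +x. Its hook, ramped on top (58 deg), reaches 4 mm over the seated lid. A box pressed down there with about 5 to 12 N drives it 4 mm out; it snaps back over the lid when the box is home.
- orange_box: Rigid white kit box with orange lid, 120 x 55 x 45 mm (x, y, z), 0.17 to 0.35 kg. Origin at the centre of its underside, z up, +x along its length away from the tongue. The orange tongue (24 wide, 6 thick, 10 mm long) sticks out of the -x end, level with the underside. Starts flat on the table.
- orange_tongue (a point): Tip of the orange box's tongue, middle of its lower edge (70 mm from the box's origin along -x).
- orange_place (a point): Centre of the orange patch on the slab's top: where the seated orange box's origin belongs, its yaw the slab's - 90 deg. Its +y side faces inward: there, from x = -2 to +60 mm (box frame), it borders the free centre square and a finger fits; nearer the tongue a neighbour's end is 3 mm away, as is a neighbour's long side at the +x end.
- orange_strap (a point): On the slab's top, where the seated orange tongue's tip belongs, under a steel strap. Slot: 10 mm high, 32 wide, mouth 2 mm from the seated box's end, back wall 2 mm behind the tongue tip; the strap is 3 mm thick. A box lowered level lands on the strap: tilt it about 30 deg, tongue low, slide the tongue in, then lower the other end.
- orange_clip (a joint): Orange spring clip, outward travel in m (0 at rest, max 0.009): a post 14 mm wide, 57 high above the slab at the box's -y side, 49 mm from the place centre along box +x. Its hook, ramped on top (58 deg), reaches 4 mm over the seated lid. A box pressed down there with about 5 to 12 N drives it 4 mm out; it snaps back over the lid when the box is home.
- grey_box: Rigid white kit box with grey lid, 120 x 55 x 45 mm (x, y, z), 0.17 to 0.35 kg. Origin at the centre of its underside, z up, +x along its length away from the tongue. The grey tongue (24 wide, 6 thick, 10 mm long) sticks out of the -x end, level with the underside. Already clipped in its place.
- grey_tongue (a point): Tip of the grey box's tongue, middle of its lower edge (70 mm from the box's origin along -x).
- grey_place (a point): Centre of the grey patch on the slab's top: where the seated grey box's origin belongs, its yaw the slab's + 180 deg. Its +y side faces inward: there, from x = -2 to +60 mm (box frame), it borders the free centre square and a finger fits; nearer the tongue a neighbour's end is 3 mm away, as is a neighbour's long side at the +x end.
- grey_strap (a point): On the slab's top, where the seated grey tongue's tip belongs, under a steel strap. Slot: 10 mm high, 32 wide, mouth 2 mm from the seated box's end, back wall 2 mm behind the tongue tip; the strap is 3 mm thick. A box lowered level lands on the strap: tilt it about 30 deg, tongue low, slide the tongue in, then lower the other end.
- grey_clip (a joint): Grey spring clip, outward travel in m (0 at rest, max 0.009): a post 14 mm wide, 57 high above the slab at the box's -y side, 49 mm from the place centre along box +x. Its hook, ramped on top (58 deg), reaches 4 mm over the seated lid. A box pressed down there with about 5 to 12 N drives it 4 mm out; it snaps back over the lid when the box is home.
- dropper: Amber dropper bottle, 28 mm across, 70 mm high; bystander. Origin at the centre of its base.
- swab_cup: Clear swab cup, 70 mm across, 80 mm high; bystander. Origin at the centre of its base.
- marker: Red and black marker pen, 130 mm long, 11 mm high; bystander.
Things that resemble listed ones, but are neither listed nor needed, are in the scene too. Leave any green or turquoise look-alike of the yellow_box alone.

How it is judged:
By the outcome, as a careful person would: the job done as asked, in the order asked, and still so for the second after the job is handed in, with the robot touching nothing.
It also fails if it takes over 70 s, if anything falls off the work surface, if the arm or the gripper's body presses on something with over 40 N, if the wrist force passes 120 N, or if a joint passes its speed limit or range.

## Working session

There is one attempt and no reset: what is moved stays moved. The work goes in short steps, Python scripts to look and compute and a tool call to move; the robot and the scene stay as the last step left them, time stands still between calls to the robot, and variables do not carry over. Pictures are saved under pics/ and viewed, and the job is handed in when it is done.

Besides the shell and the picture viewer there is one more tool, called after "Emit:" by a JSON object that holds its "fn" and its "kwargs". move_arm: Moves the arm, as the interface text tells. Its arguments: {"type":"object","properties":{"moves":{"type":"array","items":{"type":"array","items":{"type":"array","items":{"type":"number"}}}},"jaw":{"type":"number"}},"required":["moves"]}

```bash
ls -la; mkdir -p pics; python3 - <<'E'
from cell import ctrl,get_image,job,models
import cv2
s=ctrl.read_state();print(s)
for n in("scene","top","wrist"):
    im=get_image(n);cv2.imwrite(f"pics/{n}0.png",im["color"]);print({k:v for k,v in im.items() if k!="color"})
E
```

```text
total 12
drwxr-xr-x  3 agent agent 4096 Dec  6 22:24 .
drwxr-xr-x 23 root  root  4096 Dec  6 22:24 ..
drwxr-xr-x  2 agent agent 4096 Dec  6 22:24 pics
{'clock': 0.0, 'qpos': array([ 1.23519184,  0.6293797 ,  0.03844693,  1.518357  , -0.02704643,
        0.99632046, -0.01999856]), 'qd': array([-0.00023861,  0.00123859, -0.0001568 , -0.00093803, -0.00086971,
       -0.00024177, -0.00250593]), 'tau': array([ 1.07796234e-04, -5.63403118e+01,  1.22625131e+00, -1.93441164e+01,
        1.10288541e-02,  1.04896358e-02,  6.22029148e-06]), 'eef_pos': array([ 173.11170165, -625.82517236,  208.37099   ]), 'tool_rot': array([-3.14158408e+00,  1.94685041e-03, -1.30101943e+00]), 'force': array([-0.61393527, -0.67816225, -0.59894918]), 'torque': array([-0.00920592,  0.00108081,  0.00763259]), 'width': 85.92642366000076}
{'fov_y': 56.21973701256048, 'cx': 281.9288069502134, 'cy': 208.23854874401616, 'k1': 0.008107001247867954, 'origin': array([1344.93014789, -155.10212996,  774.26113098]), 'orientation': array([ 0.86776919, -0.00888245,  1.55044385])}
{'fov_y': 56.00944293308088, 'cx': 278.0447129557782, 'cy': 207.1221862325354, 'k1': -0.05377862534026321, 'origin': array([ 269.99439245, -136.73255325, 1007.85640919]), 'orientation': array([ 0.20308549, -0.0048071 , -1.51309247])}
{'fov_y': 70.05124227156972, 'cx': 280.51437131497397, 'cy': 213.36840003331704, 'k1': -0.05757740268227185, 'hand_eye': array([[ 9.99999214e-01,  6.89240771e-04,  1.04739055e-03,
         6.07542409e-01],
       [ 9.42317254e-04, -9.64196992e-01, -2.65185354e-01,
        -6.69015104e+01],
       [ 8.27114261e-04,  2.65186133e-01, -9.64196884e-01,
        -1.63797051e+02],
       [ 0.00000000e+00,  0.00000000e+00,  0.00000000e+00,
         1.00000000e+00]])}
```

View pics/scene0.png

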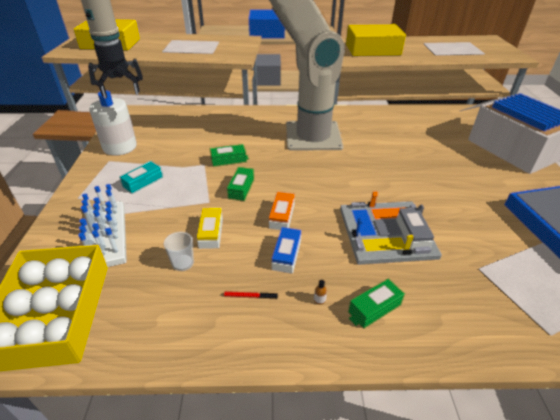

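View pics/top0.png

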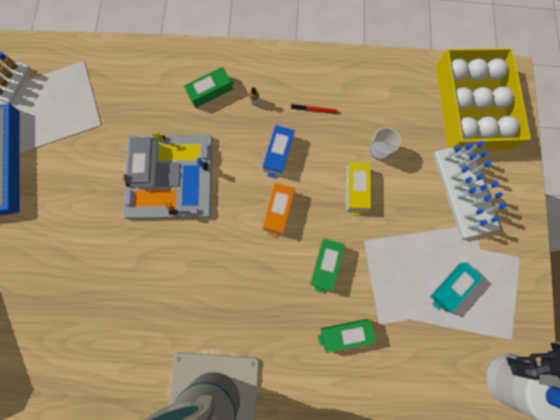

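View pics/wrist0.png

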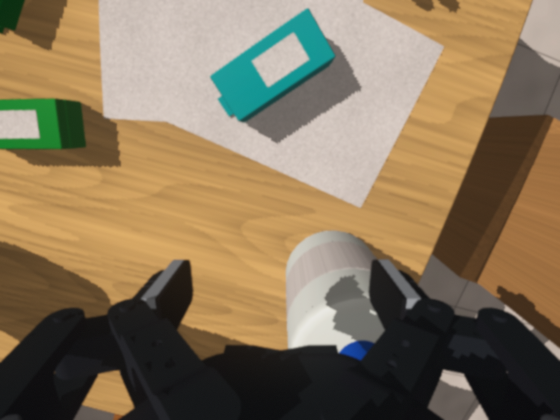

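```bash
python3 - <<'E'
import cv2
im=cv2.imread("pics/top0.png")
cv2.imwrite("pics/top0a.png",cv2.resize(im[110:240,110:260],None,fx=5,fy=4.6,interpolation=cv2.INTER_CUBIC)[:600,:800])
cv2.imwrite("pics/top0b.png",cv2.resize(im[110:240,250:410],None,fx=4.6,fy=4.6,interpolation=cv2.INTER_CUBIC)[:600,:800])
E
```

```text
(no output)
```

View pics/top0a.png

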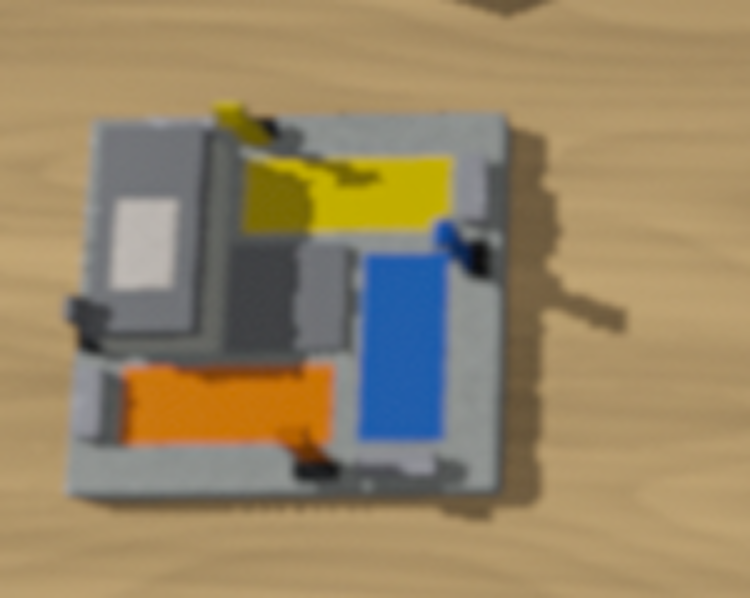

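View pics/top0b.png

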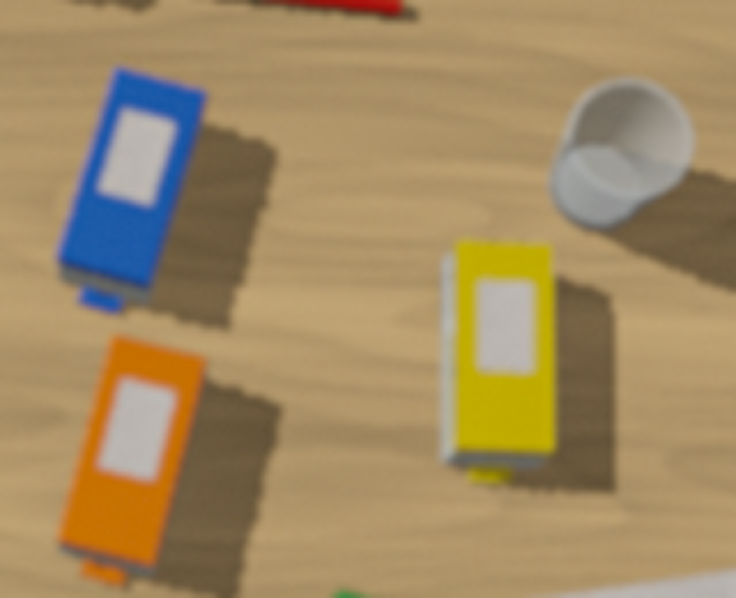

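```bash
cat > h.py <<'E'
import numpy as np,cv2,json
from scipy.spatial.transform import Rotation as R
from scipy.optimize import minimize
from cell import ctrl,get_image,job,models
def rpy(o): return R.from_euler('xyz',o).as_matrix()
def cam(name,im=None,st=None):
    if name=="wrist": st=st or ctrl.read_state()
    im=im or get_image(name)
    f=210/np.tan(np.radians(im["fov_y"])/2)
    if name=="wrist":
        H=im["hand_eye"]; Rt=rpy(st["tool_rot"]); 
        Rc=Rt@H[:3,:3]; o=st["eef_pos"]+Rt@H[:3,3]
    else: Rc=rpy(im["orientation"]); o=np.array(im["origin"])
    return dict(img=im["color"],f=f,cx=im["cx"],cy=im["cy"],k1=im["k1"],R=Rc,o=o)
def proj(c,P):
    p=(np.atleast_2d(P)-c["o"])@c["R"]; x=p[:,0]/-p[:,2]; y=-p[:,1]/-p[:,2]
    s=1+c["k1"]*(x*x+y*y); return np.c_[c["cx"]+c["f"]*x*s,c["cy"]+c["f"]*y*s]
def unproj(c,uv,z):
    uv=np.atleast_2d(np.asarray(uv,float)); d=(uv-[c["cx"],c["cy"]])/c["f"]; s=d.copy()
    for _ in range(20): s=d/(1+c["k1"]*(s**2).sum(1,keepdims=True))
    r=np.c_[s[:,0],-s[:,1],-np.ones(len(s))]@c["R"].T
    return c["o"]+r*((z-c["o"][2])/r[:,2])[:,None]
def T2(p,P):
    c,s=np.cos(p[2]),np.sin(p[2]); P=np.asarray(P,float)
    return np.c_[p[0]+c*P[:,0]-s*P[:,1],p[1]+s*P[:,0]+c*P[:,1],P[:,2]]
BOX=[[x,y,z] for x in(-60,60) for y in(-27.5,27.5) for z in(0,45)]
TON=[[x,y,z] for x in(-70,-60) for y in(-12,12) for z in(0,6)]
def soft(c,hulls,shape,S=4):
    m=np.zeros((shape[0]*S,shape[1]*S),np.uint8)
    for P in hulls:
        h=cv2.convexHull(((proj(c,P)+.5)*S-.5).astype(np.float32))
        cv2.fillConvexPoly(m,np.round(h*16).astype(np.int32),1,shift=4)
    return cv2.resize(m.astype(np.float32),shape[::-1],interpolation=cv2.INTER_AREA)
def fitbox(c,mask,p0,z0=0):
    M=mask.astype(np.float32); add=np.array([0,0,z0])
    f=lambda p: np.abs(soft(c,[T2(p,BOX)+add,T2(p,TON)+add],M.shape)-M).sum()
    best=None
    for dy in(0,.1,-.1):
        r=minimize(f,np.array(p0)+[0,0,dy],method='Nelder-Mead',options=dict(initial_simplex=np.array(p0)+[0,0,dy]+np.array([[0,0,0],[12,0,0],[0,12,0],[0,0,.15]]),xatol=.02,fatol=.5))
        if best is None or r.fun<best.fun: best=r
    return best.x,best.fun/M.sum()
def save(n,img,k=1): cv2.imwrite("pics/%s.png"%n,cv2.resize(img,None,fx=k,fy=k,interpolation=cv2.INTER_CUBIC))
E
python3 - <<'E'
from h import *
c=cam("top")
for n in("blue","yellow","orange"):
    for d in models.cut_out("top",n+"_box")[:3]:
        print(n,d["score"],d["uv"],d["pixels"].sum())
        g=unproj(c,d["uv"],30)[0]
        if d["score"]>.5: print("  ",fitbox(c,d["pixels"],[g[0],g[1],-.2]))
    for q in("_place","_strap"):
        for d in models.place_of("top",n+q)[:2]: print(n+q,d["score"],d["uv"],unproj(c,d["uv"],20))
for d in models.cut_out("top","slab")[:2]: print("slab",d["score"],d["uv"])
for n in("dropper","swab_cup","marker"):
    for d in models.place_of("top",n)[:2]: print(n,d["score"],unproj(c,d["uv"],0))
E
```

```text
blue 0.91 [276.9, 151.8] 1146
   (array([ 6.24178686e+02, -1.22879340e+02, -2.26804749e-01]), np.float64(0.04041230366492147))
blue 0.57 [142.3, 159.2] 1234
   (array([5.75834096e+02, 2.33966726e+02, 1.25542091e-01]), np.float64(0.08589951377633712))
blue_place 0.9 [192.1, 184.5] [[520.00290761  95.84551627  20.        ]]
blue_place 0.39 [278.1, 207.9] [[ 471.33978264 -129.99930639   20.        ]]
blue_strap 0.67 [190.9, 210.1] [[452.54592355  92.01694428  20.        ]]
yellow 0.98 [356.7, 187.2] 1196
   (array([ 5.37656493e+02, -3.31367443e+02,  8.79797573e-03]), np.float64(0.054086538461538464))
yellow 0.9 [345.5, 334.8] 1443
   (array([ 170.15353136, -313.34534312,   -1.32138829]), np.float64(0.03781185031185031))
yellow 0.86 [209.9, 85.1] 1164
   (array([797.45138456,  79.7436064 ,  -1.00061614]), np.float64(0.1051868556701031))
yellow_place 0.56 [353.9, 189.5] [[ 531.3091461 -322.8735915   20.       ]]
yellow_place 0.5 [203.0, 152.0] [[609.82698135  76.25078152  20.        ]]
yellow_strap 0.71 [201.6, 149.1] [[617.65138356  80.74977388  20.        ]]
orange 0.87 [279.0, 210.7] 1115
   (array([ 4.67932385e+02, -1.32052760e+02, -1.99326226e-01]), np.float64(0.053755605381165916))
orange 0.58 [277.2, 149.9] 1069
   (array([ 6.24439373e+02, -1.23022344e+02, -2.24492647e-01]), np.float64(0.07851964452759588))
orange_strap 0.18 [157.7, 198.1] [[478.85875709 181.05135753  20.        ]]
dropper 0.71 [[ 7.74166789e+02 -5.76771281e+01  1.13686838e-13]]
dropper 0.68 [[4.86720820e+02 1.99398382e+02 1.13686838e-13]]
swab_cup 0.84 [[ 650.6967935  -395.32337978    0.        ]]
marker 0.65 [[ 5.32521856e+02  9.94580372e+01 -1.13686838e-13]]
marker 0.51 [[ 7.62874212e+02 -2.08953548e+02 -1.13686838e-13]]
```

```bash
cat >> h.py <<'E'
import os
def getcmd():
    if os.path.exists("cmd.json"):
        d=json.load(open("cmd.json")); return np.array(d["p"]),np.array(d["R"])
    return np.array([173.278,-626.492,209.313]),rpy([np.pi,0,-1.301])
def setcmd(p,Rm): json.dump(dict(p=list(map(float,p)),R=np.asarray(Rm).tolist()),open("cmd.json","w"))
def plan(wps,hold=0,step=60.,ang=.183,dec=4,commit=True,nmax=20):
    """wps: list of (pos,R[,step]) ; rows relative to current cmd"""
    p0,R0=getcmd(); p,Rm=p0,R0; rows=[]
    for w in wps:
        q,Q=np.array(w[0],float),w[1]; st=w[2] if len(w)>2 else step
        dr=R.from_matrix(Rm.T@Q).as_rotvec()
        n=max(1,int(np.ceil(np.linalg.norm(q-p)/st)),int(np.ceil(np.linalg.norm(dr)/ang)))
        for i in range(1,n+1):
            pi=p+(q-p)*i/n; Ri=Rm@R.from_rotvec(dr*i/n).as_matrix()
            rows.append(np.r_[R0.T@(pi-p0)/1000,R.from_matrix(R0.T@Ri).as_rotvec()])
        p,Rm=q,Q
    rows+= [rows[-1]]*hold
    rows=[np.round(r,dec)+0. for r in rows]
    print(len(rows)); print("["+",".join("["+",".join("%g"%v for v in r)+"]" for r in rows)+"]")
    if commit:
        l=rows[-1]; setcmd(p0+R0@l[:3]*1000,R0@R.from_rotvec(l[3:]).as_matrix())
    return rows
def down(yaw): return rpy([np.pi,0,yaw])
E
python3 - <<'E'
from h import *
p,Rm=getcmd()
plan([(p+[0,0,90],Rm),([620,157,240],down(np.pi/2))],dec=3)
E
```

```text
18
[[0,0,-0.045,0,0,0],[0,0,-0.09,0,0,0],[-0.04,-0.04,-0.086,0,0,-0.179],[-0.08,-0.08,-0.083,0,0,-0.359],[-0.119,-0.12,-0.079,0,0,-0.538],[-0.159,-0.16,-0.075,0,0,-0.718],[-0.199,-0.2,-0.071,0,0,-0.897],[-0.239,-0.24,-0.068,0,0,-1.077],[-0.278,-0.28,-0.064,0,0,-1.256],[-0.318,-0.32,-0.06,0,0,-1.436],[-0.358,-0.36,-0.057,0,0,-1.615],[-0.398,-0.4,-0.053,0,0,-1.795],[-0.437,-0.44,-0.049,0,0,-1.974],[-0.477,-0.48,-0.046,0,0,-2.154],[-0.517,-0.52,-0.042,0,0,-2.333],[-0.557,-0.559,-0.038,0,0,-2.513],[-0.596,-0.599,-0.034,0,0,-2.692],[-0.636,-0.639,-0.031,0,0,-2.872]]
```

Emit:
{"fn": "move_arm", "kwargs": {"moves": [[[0,0,-0.045,0,0,0],[0,0,-0.09,0,0,0],[-0.04,-0.04,-0.086,0,0,-0.179],[-0.08,-0.08,-0.083,0,0,-0.359],[-0.119,-0.12,-0.079,0,0,-0.538],[-0.159,-0.16,-0.075,0,0,-0.718],[-0.199,-0.2,-0.071,0,0,-0.897],[-0.239,-0.24,-0.068,0,0,-1.077],[-0.278,-0.28,-0.064,0,0,-1.256],[-0.318,-0.32,-0.06,0,0,-1.436],[-0.358,-0.36,-0.057,0,0,-1.615],[-0.398,-0.4,-0.053,0,0,-1.795],[-0.437,-0.44,-0.049,0,0,-1.974],[-0.477,-0.48,-0.046,0,0,-2.154],[-0.517,-0.52,-0.042,0,0,-2.333],[-0.557,-0.559,-0.038,0,0,-2.513],[-0.596,-0.599,-0.034,0,0,-2.692],[-0.636,-0.639,-0.031,0,0,-2.872],[-0.636,-0.639,-0.031,0,0,-2.872]]]}}

```text
clock: 3.22
eef_pos: [619.8, 162.4, 239.6]
tool_rot: [-3.141, -0.005, 1.577]
force: [-0.7, 0.5, -0.2]
width: 85.3
```

```bash
python3 - <<'E'
from h import *
print(getcmd()[0])
st=ctrl.read_state();print(st["eef_pos"],st["tool_rot"],st["qpos"],st["qd"])
st=ctrl.read_state();c=cam("wrist",st=st);save("w1",c["img"],1.4);cv2.imwrite("pics/w1raw.png",c["img"])
import pickle;pickle.dump(c,open("w1.pkl","wb"))
st=ctrl.read_state();print(st["clock"],st["eef_pos"],st["tool_rot"])
E
```

```text
[619.64595731 156.81678119 240.313     ]
[619.78445234 162.42160149 239.55745743] [-3.14083266 -0.00459996  1.57738225] [ 0.13255647  0.68470384 -0.76781675  1.49422377  0.49407682  1.16293519
  0.85809487] [ 0.05543547 -0.04412533  0.05586949  0.05766728  0.00706013  0.01966133
 -0.02931674]
3.275 [619.39463098 158.99672296 239.6002333 ] [-3.14038941e+00 -1.19861121e-03  1.57330756e+00]
```

View pics/w1.png

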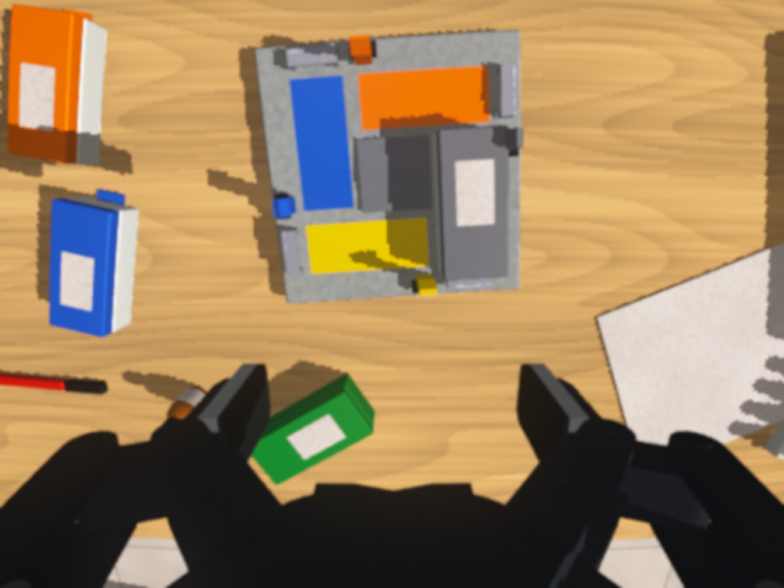

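```bash
cat >> h.py <<'E'
def colmask(img,n):
    h=cv2.cvtColor(img,cv2.COLOR_BGR2HSV); H,S,V=[h[...,i].astype(int) for i in range(3)]
    lo,hi={"blue":(100,120),"yellow":(22,34),"orange":(5,17)}[n]
    m=((H>=lo)&(H<=hi)&(S>(190 if n!="blue" else 150))&(V>70)).astype(np.uint8)
    return m
PL={"blue":0,"yellow":np.pi/2,"orange":-np.pi/2,"grey":np.pi}
def place(slab,n):
    a=PL[n]; v=np.array([np.cos(a)*-29+np.sin(a)*61.5,np.sin(a)*-29-np.cos(a)*61.5])
    c,s=np.cos(slab[2]),np.sin(slab[2])
    return np.array([slab[0]+c*v[0]-s*v[1],slab[1]+s*v[0]+c*v[1],slab[2]+a])
def fitslab(c,cols=("blue","yellow","orange"),p0=(549,157,0)):
    Ms={}
    for n in cols:
        m=colmask(c["img"],n); k,l,s,ce=cv2.connectedComponentsWithStats(m)
        uv=proj(c,np.r_[place(p0,n)[:2],20])[0]
        best=min([i for i in range(1,k) if s[i,4]>150],key=lambda i:np.linalg.norm(ce[i]-uv))
        Ms[n]=(l==best).astype(np.float32); print(n,ce[best],s[best,4],uv)
    def rect(p,n,L,W,z=20):
        q=place(p,n); return T2(q,[[x,y,z] for x in(-L,L) for y in(-W,W)])
    def f(v): return sum(np.abs(soft(c,[rect(v[:3],n,v[3],v[4])],Ms[n].shape)-Ms[n]).sum() for n in Ms)
    x0=np.r_[p0,57,25]
    for _ in range(3):
        r=minimize(f,x0,method='Nelder-Mead',options=dict(initial_simplex=x0+np.vstack([np.zeros(5),np.diag([8,8,.08,4,4])]),xatol=.02,fatol=.3,maxiter=600)); x0=r.x
    return r.x,r.fun,{n:Ms[n].sum() for n in Ms}
E
python3 - <<'E'
from h import *
import pickle
for i in range(2): st=ctrl.read_state();c=cam("wrist",st=st)
print(st["eef_pos"],st["tool_rot"],ctrl.read_state()["qd"].round(3))
pickle.dump(c,open("w2.pkl","wb"))
x=fitslab(c);print(x)
v=c["img"].copy()
for n in PL:
    q=place(x[0][:3],n)
    for P in ([[a,b,20] for a,b in((-60,-27.5),(60,-27.5),(60,27.5),(-60,27.5))],):
        cv2.polylines(v,[np.round(proj(c,T2(q,P))).astype(int).reshape(-1,1,2)],True,(255,0,255),1)
sl=T2(x[0],[[a,b,20] for a,b in((-112,-112),(112,-112),(112,112),(-112,112))])
cv2.polylines(v,[np.round(proj(c,sl)).astype(int).reshape(-1,1,2)],True,(0,0,255),1)
save("w2o",v[0:230,150:400],3)
for n in("blue_box","yellow_box","orange_box"):
    for d in models.cut_out("wrist",n)[:2]: print(n,d["score"],d["uv"])
E
```

```text
[619.33592949 156.71309283 239.74684316] [-3.14050441e+00  7.80881821e-04  1.57073340e+00] [ 0.02  -0.015  0.008  0.008 -0.001 -0.002  0.004]
blue [234.9323217  102.26069803] 3295 [230.58856615 104.41777996]
yellow [267.8369604  175.49304317] 2803 [258.621353   178.09170602]
orange [307.92140612  69.69162618] 3499 [305.40720446  75.79006496]
(array([5.44097984e+02, 1.64317261e+02, 7.16432514e-02, 5.38861984e+01,
       2.14618407e+01]), np.float64(193.4375), {'blue': np.float32(3295.0), 'yellow': np.float32(2803.0), 'orange': np.float32(3499.0)})
blue_box 0.87 [68.5, 191.5]
blue_box 0.63 [46.3, 62.5]
yellow_box 0.78 [228.3, 308.4]
orange_box 0.93 [42.3, 61.4]
```

View pics/w2o.png

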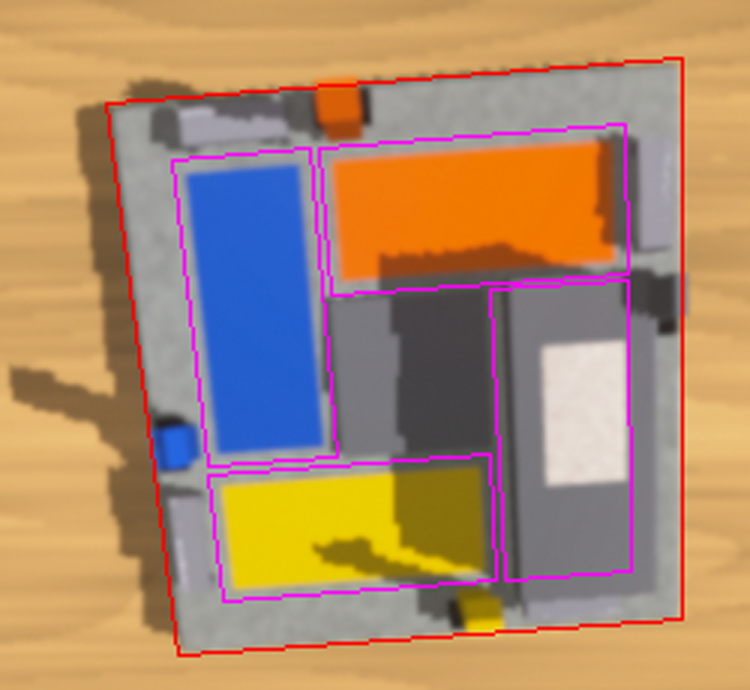

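```bash
python3 - <<'E'
from h import *
import pickle
c=pickle.load(open("w2.pkl","rb"))
for n,p0 in(("blue_box",[624,-123,-.22]),("orange_box",[468,-132,-.2])):
    d=models.cut_out("wrist",n)[0]
    print(n,fitbox(c,d["pixels"],p0))
E
```

```text
blue_box (array([ 6.25513080e+02, -1.21002106e+02, -2.15929513e-01]), np.float64(0.039874241110147444))
orange_box (array([ 4.69897579e+02, -1.29891453e+02, -1.95747086e-01]), np.float64(0.02661508101371001))
```

```bash
python3 - <<'E'
from h import *
plan([([644.5,-126.4,150],down(np.pi/2-.218))],hold=2,dec=3)
E
```

```text
7
[[-0.057,0.005,0.018,0,0,0.044],[-0.113,0.01,0.036,0,0,0.087],[-0.17,0.015,0.054,0,0,0.131],[-0.227,0.02,0.072,0,0,0.175],[-0.283,0.025,0.09,0,0,0.218],[-0.283,0.025,0.09,0,0,0.218],[-0.283,0.025,0.09,0,0,0.218]]
```

Emit:
{"fn": "move_arm", "kwargs": {"moves": [[[-0.057,0.005,0.018,0,0,0.044],[-0.113,0.01,0.036,0,0,0.087],[-0.17,0.015,0.054,0,0,0.131],[-0.227,0.02,0.072,0,0,0.175],[-0.283,0.025,0.09,0,0,0.218],[-0.283,0.025,0.09,0,0,0.218],[-0.283,0.025,0.09,0,0,0.218]]]}}

```text
clock: 4.5
eef_pos: [644.6, -126.1, 150.6]
tool_rot: [3.141, -0.001, 1.352]
force: [-0.4, 1.1, 0.5]
width: 85.5
```

```bash
cat > look.py <<'E'
from h import *
import sys
n,x,y,a,name=sys.argv[1],*map(float,sys.argv[2:5]),sys.argv[5]
st=ctrl.read_state();c=cam("wrist",st=st)
D=models.cut_out("wrist",n+"_box")
p=None
for d in D[:3]: print(d["score"],d["uv"])
d=min([d for d in D if d["score"]>.3],key=lambda d:np.linalg.norm(d["uv"]-proj(c,[x,y,25])[0]))
p,e=fitbox(c,d["pixels"],[x,y,a]);print("fit",p,e,"cmd",getcmd()[0],"meas",st["eef_pos"],st["tool_rot"],"qd",abs(st["qd"]).max())
v=c["img"].copy()
for P in(BOX,TON): cv2.polylines(v,[cv2.convexHull(np.round(proj(c,T2(p,P))).astype(np.int32))],True,(255,0,255),1)
save(name,v,1.4)
E
python3 look.py blue 625 -122 -.22 b1
```

```text
0.71 [500.8, 77.9]
0.6 [280.7, 179.7]
fit [ 6.26023062e+02 -1.21576111e+02 -2.30911746e-01] 0.028345403022670024 cmd [ 644.70359631 -126.17812111  150.313     ] meas [ 644.57586263 -126.0967864   150.59234562] [ 3.14145333e+00 -1.01918852e-03  1.35209220e+00] qd 0.03278738801830045
```

View pics/b1.png

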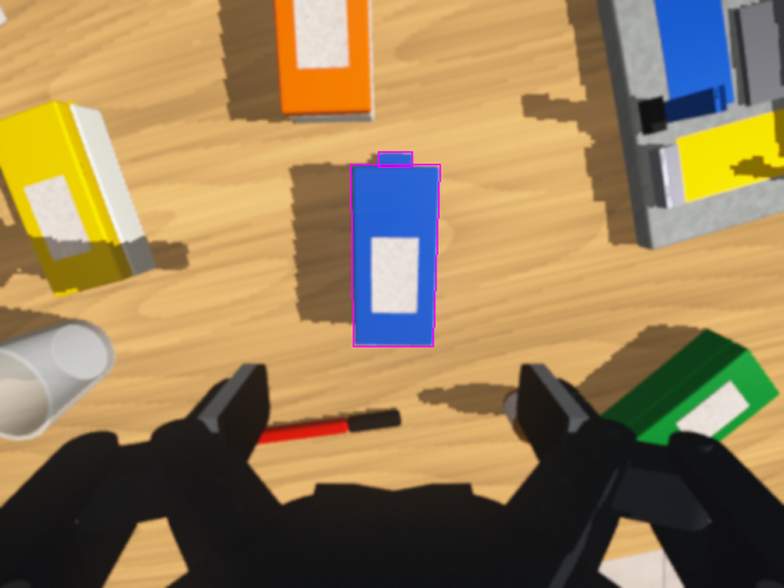

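```bash
python3 - <<'E'
from h import *
plan([([645.5,-126.2,15],down(np.pi/2-.231),45)],hold=1,dec=4)
E
```

```text
5
[[0,0.0002,0.0338,0,0,0.0033],[0.0001,0.0004,0.0677,0,0,0.0066],[0.0001,0.0006,0.1015,0,0,0.0099],[0.0002,0.0008,0.1353,0,0,0.0132],[0.0002,0.0008,0.1353,0,0,0.0132]]
```

Emit:
{"fn": "move_arm", "kwargs": {"moves": [[[0,0.0002,0.0338,0,0,0.0033],[0.0001,0.0004,0.0677,0,0,0.0066],[0.0001,0.0006,0.1015,0,0,0.0099],[0.0002,0.0008,0.1353,0,0,0.0132],[0.0002,0.0008,0.1353,0,0,0.0132]]]}}

```text
clock: 5.22
eef_pos: [643.7, -124.3, 13.3]
tool_rot: [-3.137, 0.0, 1.343]
force: [0.6, -0.6, 0.6]
width: 85.4
```

Emit:
{"fn": "move_arm", "kwargs": {"moves": [[[0,0,0,0,0,0],[0,0,0,0,0,0],[0,0,0,0,0,0],[0,0,0,0,0,0],[0,0,0,0,0,0]]], "jaw": 0}}

```text
clock: 5.85
eef_pos: [647.2, -125.8, 17.9]
tool_rot: [3.138, -0.001, 1.34]
force: [-1.2, 0.4, 7.0]
width: 51.2
```

```bash
python3 - <<'E'
from h import *
st=ctrl.read_state();c=cam("wrist",st=st);print(getcmd()[0],st["eef_pos"],st["tool_rot"],st["force"],st["torque"],st["width"])
save("b2",c["img"],1.4)
st=ctrl.read_state();print(st["eef_pos"],st["force"],st["width"],st["qd"].round(3))
E
```

```text
[ 645.52791281 -126.15570874   15.013     ] [ 647.15790488 -125.77662552   17.92348877] [ 3.13792824e+00 -6.30801724e-04  1.33985920e+00] [-1.19605281  0.384562    7.04237694] [0.14923233 0.31966138 0.05987581] 51.205793297253095
[ 647.17287831 -125.78342592   17.93050431] [-0.09786866 -0.26182047  6.96598879] 51.50443772428682 [-0.002  0.001 -0.001  0.002 -0.001  0.    -0.002]
```

View pics/b2.png

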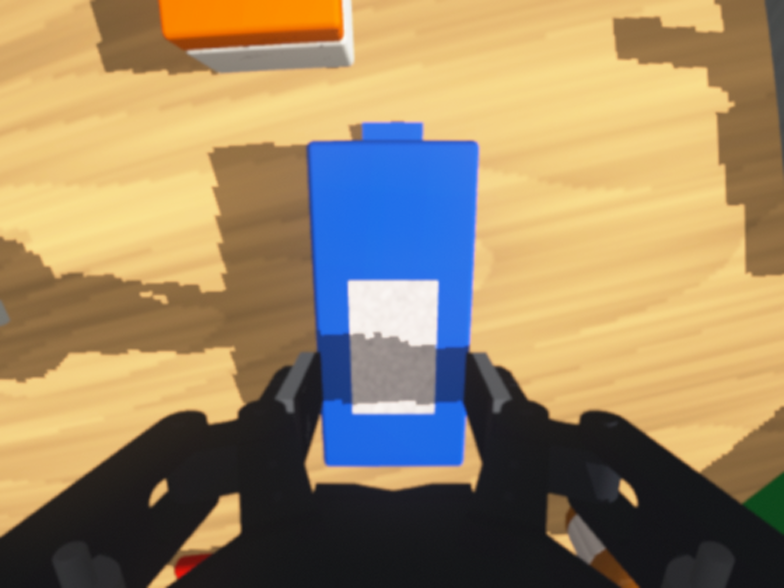

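```bash
cat >> h.py <<'E'
def inhand(c,st,n,thr=None):
    """fit grasped box pose (flat in tool frame): returns box coords of TCP"""
    m=colmask(c["img"],n); m=cv2.morphologyEx(m,cv2.MORPH_CLOSE,np.ones((5,5)))
    return m
def rel(p,st):
    d=st["eef_pos"][:2]-p[:2]; c,s=np.cos(p[2]),np.sin(p[2])
    return np.array([c*d[0]+s*d[1],-s*d[0]+c*d[1],rpy(st["tool_rot"])@[1,0,0]@np.array([-s,c,0])])
E
python3 - <<'E'
from h import *
st=ctrl.read_state();c=cam("wrist",st=st)
D=models.cut_out("wrist","blue_box"); d=D[0]; print(d["score"],d["uv"],d["pixels"].sum())
# fit only rows above fingers
m=d["pixels"].copy(); cut=250
def f(p):
    s=soft(c,[T2(p,BOX),T2(p,TON)],m.shape); return np.abs(s-m)[:cut].sum()
b=minimize(f,[626,-121.5,-.23],method='Nelder-Mead',options=dict(initial_simplex=np.array([[626,-121.5,-.23],[631,-121.5,-.23],[626,-116,-.23],[626,-121.5,-.2]]),xatol=.01,fatol=.1))
print(b.x,b.fun,rel(b.x,st),np.array([np.cos(b.x[2]),0]))
E
```

```text
0.8 [276.6, 207.9] 26802
[ 6.26796590e+02 -1.21798667e+02 -2.31049575e-01] 374.0625 [20.74732771  0.78728668  0.99999979] [0.97342658 0.        ]
```

```bash
cat >> h.py <<'E'
SLAB=np.array([544.1,164.9,0.0716])
def wp(n,th,d,h,tcp=(21,0,17.9),flip=False,dy=0,dyaw=0,slab=None):
    """tool pose for box n with tilt th (deg), tongue tip at x=-70+d, height h over slab top"""
    q=place(SLAB if slab is None else slab,n); t=np.radians(th)
    Rb=R.from_euler('z',q[2]+dyaw).as_matrix()@R.from_euler('y',-t).as_matrix()
    tip=np.array([q[0],q[1],20])+R.from_euler('z',q[2]).as_matrix()@[-70+d,dy,h]
    o=tip+Rb@[70,0,0]
    A=np.array([[0,1,0],[1,0,0],[0,0,-1.]]).T if not flip else np.array([[0,-1,0],[-1,0,0],[0,0,-1.]]).T
    return o+Rb@np.array(tcp),Rb@A
E
python3 - <<'E'
from h import *
p,Rm=getcmd(); print(place(SLAB,"blue"))
a=wp("blue",33,16,90); b=wp("blue",33,16,25); print(a[0],b[0],R.from_matrix(b[1]).as_euler('xyz'))
plan([(p+[0,0,110],Rm,50),a,(*b,35)],hold=2)
E
```

```text
[5.19573942e+02 1.01482948e+02 7.16000000e-02]
[532.11171828 102.38219005 174.57435535] [532.11171828 102.38219005 109.57435535] [2.565634   0.         1.64239633]
12
[[0,0,-0.0367,0,0,0],[0,0,-0.0733,0,0,0],[0,0,-0.11,0,0,0],[0.0393,-0.0325,-0.1199,-0.1143,0.0174,-0.0588],[0.0786,-0.0651,-0.1298,-0.2286,0.0349,-0.1177],[0.1179,-0.0976,-0.1397,-0.3429,0.0523,-0.1765],[0.1572,-0.1302,-0.1496,-0.4572,0.0697,-0.2353],[0.1965,-0.1627,-0.1596,-0.5715,0.0871,-0.2942],[0.1965,-0.1627,-0.1271,-0.5715,0.0871,-0.2942],[0.1965,-0.1627,-0.0946,-0.5715,0.0871,-0.2942],[0.1965,-0.1627,-0.0946,-0.5715,0.0871,-0.2942],[0.1965,-0.1627,-0.0946,-0.5715,0.0871,-0.2942]]
```

Emit:
{"fn": "move_arm", "kwargs": {"moves": [[[0,0,-0.0367,0,0,0],[0,0,-0.0733,0,0,0],[0,0,-0.11,0,0,0],[0.0393,-0.0325,-0.1199,-0.1143,0.0174,-0.0588],[0.0786,-0.0651,-0.1298,-0.2286,0.0349,-0.1177],[0.1179,-0.0976,-0.1397,-0.3429,0.0523,-0.1765],[0.1572,-0.1302,-0.1496,-0.4572,0.0697,-0.2353],[0.1965,-0.1627,-0.1596,-0.5715,0.0871,-0.2942],[0.1965,-0.1627,-0.1271,-0.5715,0.0871,-0.2942],[0.1965,-0.1627,-0.0946,-0.5715,0.0871,-0.2942],[0.1965,-0.1627,-0.0946,-0.5715,0.0871,-0.2942],[0.1965,-0.1627,-0.0946,-0.5715,0.0871,-0.2942]]]}}

```text
clock: 7.5
eef_pos: [530.6, 103.7, 109.4]
tool_rot: [2.566, -0.003, 1.644]
force: [0.3, 0.2, -4.6]
width: 50.9
```

```bash
cat > ih.py <<'E'
from h import *
import sys
name=sys.argv[1]
st=ctrl.read_state();c=cam("wrist",st=st)
p,Rm=getcmd();print("cmd",p,R.from_matrix(Rm).as_euler('xyz'),"meas",st["eef_pos"],st["tool_rot"],"F",st["force"].round(1),"w",st["width"],"qd",abs(st["qd"]).max().round(3),"q",st["qpos"].round(2),"t",st["clock"])
print("rot err",R.from_matrix(Rm.T@rpy(st["tool_rot"])).as_rotvec().round(4), "tip-frame perr(tool)",(Rm.T@(st["eef_pos"]-p)).round(2))
save(name,c["img"],1.4)
if len(sys.argv)>2: s=cam("scene");save(name+"s",s["img"][150:310,300:480],4)
E
python3 ih.py b3 s
```

```text
cmd [532.13760843 102.37476816 109.613     ] [2.56564777e+00 4.17481638e-05 1.64242518e+00] meas [530.59878189 103.74545516 109.39842382] [ 2.56598988 -0.00271475  1.64449513] F [ 0.3  0.2 -4.6] w 50.879314304024085 qd 0.715 q [ 0.11  0.66 -0.66  2.46  2.27  0.7  -0.92] t 7.5
rot err [ 0.0003  0.0034 -0.0002] tip-frame perr(tool) [ 1.48 -1.32 -0.6 ]
```

View pics/b3.png

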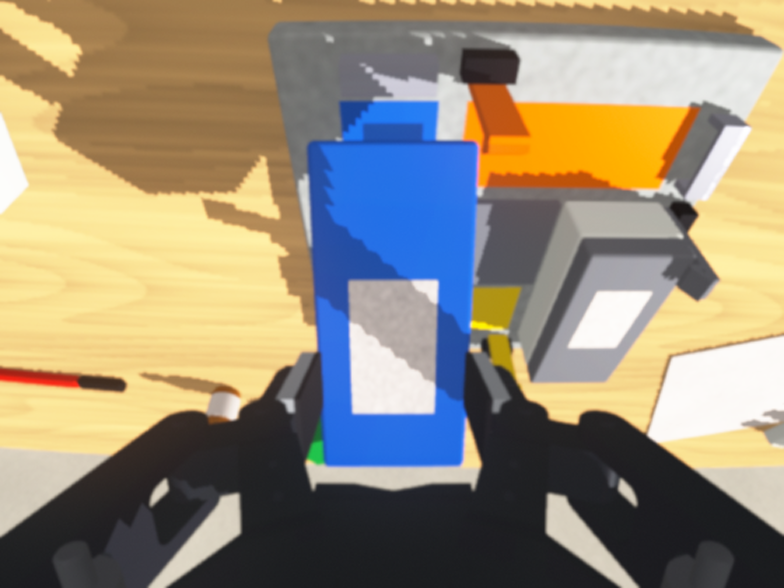

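View pics/b3s.png

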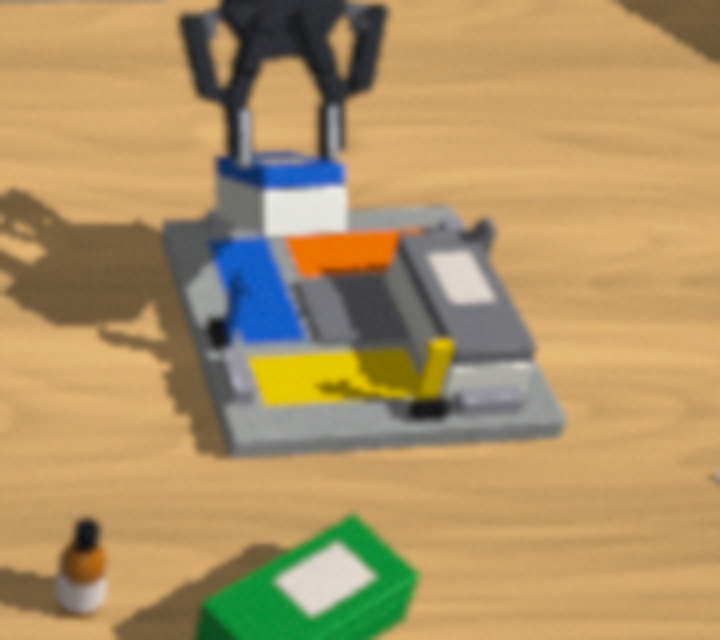

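```bash
cat > ov.py <<'E'
from h import *
import sys
name=sys.argv[1]; n=sys.argv[2]; th=float(sys.argv[3]) if len(sys.argv)>3 else None
st=ctrl.read_state();c=cam("wrist",st=st)
p,Rm=getcmd();print("cmd",p,"meas",st["eef_pos"],"F",st["force"].round(1),"T",st["torque"].round(2),"w",st["width"].round(1),"qd",abs(st["qd"]).max().round(3),"q",st["qpos"].round(2),"t",st["clock"])
print("rot err",R.from_matrix(Rm.T@rpy(st["tool_rot"])).as_rotvec().round(4), "perr(tool)",(Rm.T@(st["eef_pos"]-p)).round(2))
S=SLAB
v=c["img"].copy()
sl=T2(S,[[a,b,20] for a,b in((-112,-112),(112,-112),(112,112),(-112,112))])
cv2.polylines(v,[np.round(proj(c,sl)).astype(int).reshape(-1,1,2)],True,(0,0,255),1)
for k in ("blue","yellow","orange"):
    q=place(S,k); cv2.polylines(v,[np.round(proj(c,T2(q,[[a*53.9,b*21.5,20] for a,b in((-1,-1),(1,-1),(1,1),(-1,1))]))).astype(int).reshape(-1,1,2)],True,(255,0,255),1)
    cv2.polylines(v,[np.round(proj(c,T2(q,[[a,b,33] for a,b in((-62,-16),(-62,16),(-72,16),(-72,-16))]))).astype(int).reshape(-1,1,2)],True,(0,255,0),1)
save(name,v,1.4)
E
python3 ov.py b4 blue
```

```text
Traceback (most recent call last):
  File "ov.py", line 5, in <module>
    p,Rm=getcmd();print("cmd",p,"meas",st["eef_pos"],"F",st["force"].round(1),"T",st["torque"].round(2),"w",st["width"].round(1),"qd",abs(st["qd"]).max().round(3),"q",st["qpos"].round(2),"t",st["clock"])
                                                                                                            ^^^^^^^^^^^^^^^^^
AttributeError: 'float' object has no attribute 'round'
```

```bash
sed -i 's/st\["width"\].round(1)/round(st["width"],1)/' ov.py; python3 ov.py b4 blue
```

```text
cmd [532.13760843 102.37476816 109.613     ] meas [531.53047724 103.75337536 109.53273959] F [ 0.3 -0.9 -3.3] T [-0.08  0.82 -0.01] w 50.9 qd 0.048 q [ 0.11  0.66 -0.66  2.46  2.26  0.7  -0.92] t 7.65
rot err [ 0.001   0.0022 -0.0011] perr(tool) [ 1.42 -0.47 -0.21]
```

View pics/b4.png

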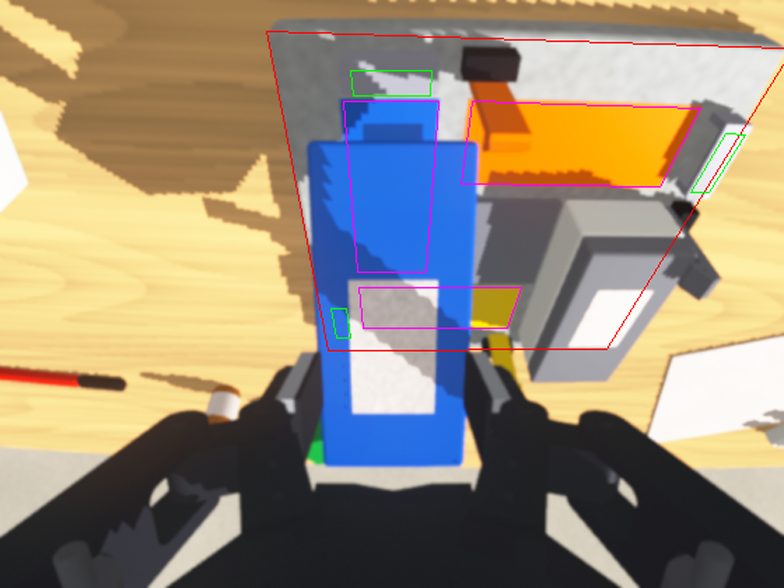

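```bash
python3 - <<'E'
from h import *
plan([(*wp("blue",31,13,1.5),20)],hold=2)
E
```

```text
4
[[0,-0.0074,0.0106,0.0174,0,0],[0,-0.0148,0.0213,0.0349,0,0],[0,-0.0148,0.0213,0.0349,0,0],[0,-0.0148,0.0213,0.0349,0,0]]
```

Emit:
{"fn": "move_arm", "kwargs": {"moves": [[[0,-0.0074,0.0106,0.0174,0,0],[0,-0.0148,0.0213,0.0349,0,0],[0,-0.0148,0.0213,0.0349,0,0],[0,-0.0148,0.0213,0.0349,0,0]]]}}

```text
clock: 8.2
eef_pos: [531.3, 102.1, 83.5]
tool_rot: [2.601, 0.0, 1.642]
force: [0.4, 0.3, -3.1]
width: 51.1
```

```bash
python3 ov.py b5 blue; python3 ih.py b5 s
```

```text
cmd [531.3278979  102.31558505  83.68867038] meas [531.29212997 102.11357917  83.4963843 ] F [ 0.4  0.3 -3.1] T [-0.07  0.8  -0.03] w 51.1 qd 0.009 q [ 0.1   0.71 -0.64  2.45  2.27  0.7  -0.91] t 8.2
rot err [ 0.0004 -0.0003  0.0003] perr(tool) [-0.2  -0.14  0.14]
cmd [531.3278979  102.31558505  83.68867038] [2.60054777e+00 4.17481638e-05 1.64242518e+00] meas [531.29810291 102.25001417  83.70728726] [2.60060312e+00 8.97975647e-05 1.64238743e+00] F [ 0.  -0.2 -3.3] w 51.11244340569888 qd 0.006 q [ 0.1   0.71 -0.64  2.45  2.27  0.7  -0.91] t 8.25
rot err [ 0.0001 -0.0001  0.    ] tip-frame perr(tool) [-0.06 -0.02 -0.03]
```

View pics/b5.png

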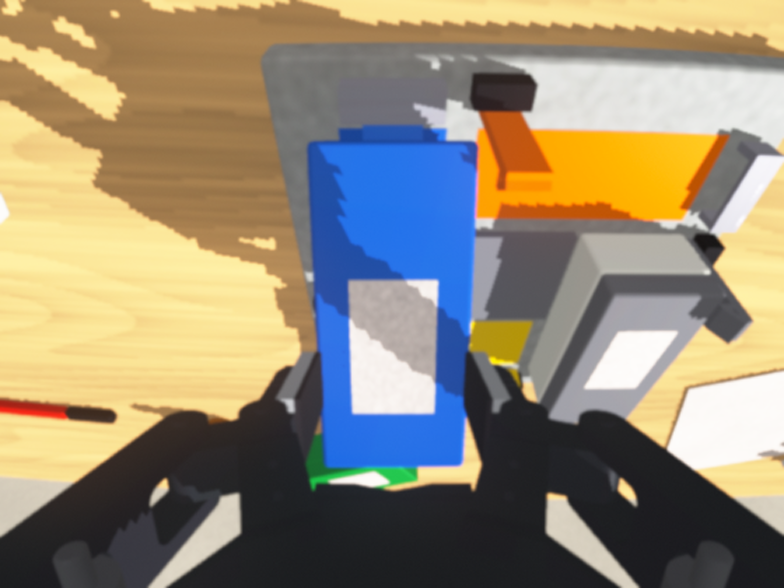

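View pics/b5s.png

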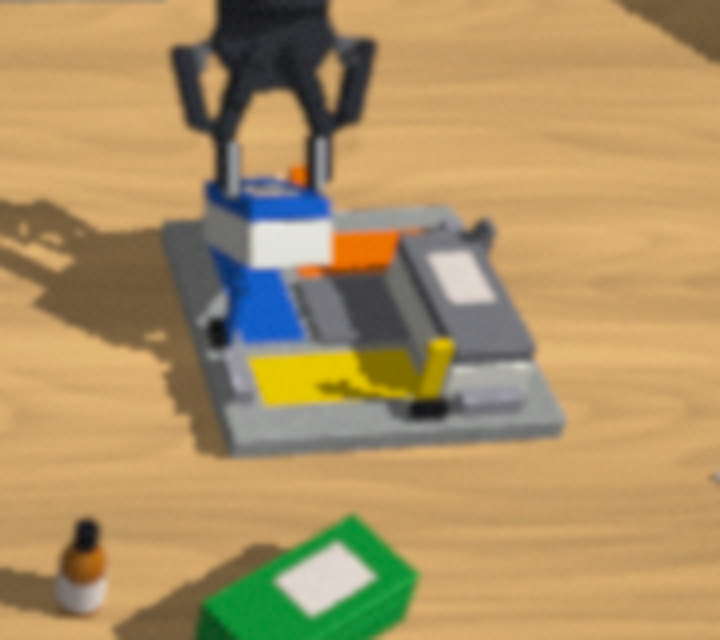

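```bash
python3 - <<'E'
from h import *
plan([(*wp("blue",31,7,1.),4),(*wp("blue",26,5.2,1.),20)],hold=1,ang=.05)
E
```

```text
5
[[0,-0.0027,-0.0013,0,0,0],[0,-0.0054,-0.0027,0,0,0],[0,-0.0056,0.0009,0.0436,0,0],[0,-0.0057,0.0044,0.0873,0,0],[0,-0.0057,0.0044,0.0873,0,0]]
```

Emit:
{"fn": "move_arm", "kwargs": {"moves": [[[0,-0.0027,-0.0013,0,0,0],[0,-0.0054,-0.0027,0,0,0],[0,-0.0056,0.0009,0.0436,0,0],[0,-0.0057,0.0044,0.0873,0,0],[0,-0.0057,0.0044,0.0873,0,0]]]}}

```text
clock: 8.98
eef_pos: [529.8, 102.4, 77.7]
tool_rot: [2.685, 0.0, 1.642]
force: [-0.1, 1.1, -2.5]
width: 51.3
```

```bash
python3 ih.py b6 s
```

```text
cmd [528.71490134 102.12781761  76.98143605] [2.68784777e+00 4.17481638e-05 1.64242518e+00] meas [529.82068009 102.39873553  77.7046625 ] [2.68532675e+00 7.69459749e-05 1.64209051e+00] F [-0.1  1.1 -2.5] w 51.26605581474114 qd 0.036 q [ 0.08  0.68 -0.57  2.38  2.14  0.54 -0.77] t 8.975
rot err [-0.0025 -0.0002  0.0003] tip-frame perr(tool) [ 0.19  1.33 -0.16]
```

View pics/b6.png

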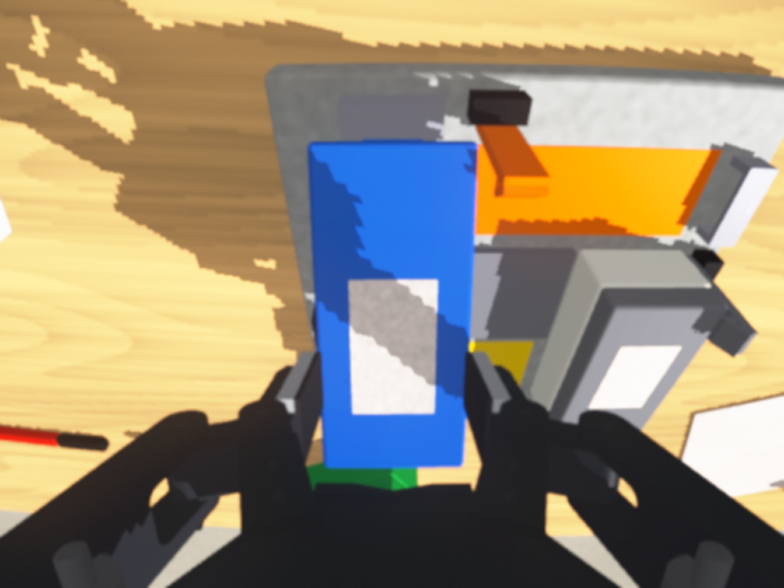

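View pics/b6s.png

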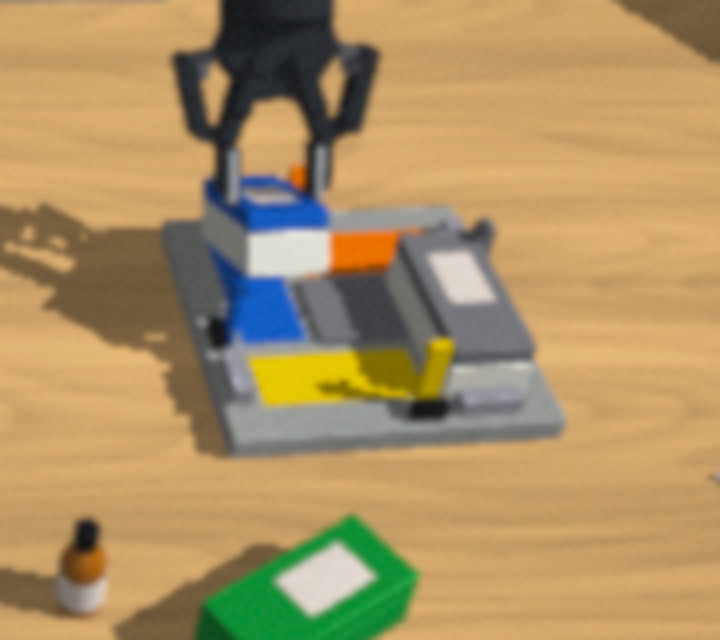

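```bash
python3 - <<'E'
from h import *
plan([(*wp("blue",20,3.8,.8),20),(*wp("blue",13,2.3,.6),20),(*wp("blue",6,1.,.3),20)],hold=1,ang=.063)
E
```

```text
7
[[0,0,0.0046,0.0523,0,0],[0,0,0.0092,0.1047,0,0],[0,-0.0005,0.0146,0.1658,0,0],[0,-0.0011,0.02,0.2269,0,0],[0,-0.0023,0.0255,0.2879,0,0],[0,-0.0035,0.031,0.349,0,0],[0,-0.0035,0.031,0.349,0,0]]
```

Emit:
{"fn": "move_arm", "kwargs": {"moves": [[[0,0,0.0046,0.0523,0,0],[0,0,0.0092,0.1047,0,0],[0,-0.0005,0.0146,0.1658,0,0],[0,-0.0011,0.02,0.2269,0,0],[0,-0.0023,0.0255,0.2879,0,0],[0,-0.0035,0.031,0.349,0,0],[0,-0.0035,0.031,0.349,0,0]]]}}

```text
clock: 9.95
eef_pos: [540.0, 104.4, 47.2]
tool_rot: [3.036, -0.004, 1.641]
force: [1.8, 3.2, -2.3]
width: 51.3
```

```bash
python3 ih.py b7 s
```

```text
cmd [539.13074131 102.87394045  47.5840964 ] [3.03684777e+00 4.17481638e-05 1.64242518e+00] meas [540.04667353 104.35537686  47.15267077] [ 3.03614079 -0.00413712  1.6408573 ] F [ 1.8  3.2 -2.3] w 51.284586226455616 qd 0.078 q [ 0.11  0.75 -0.55  2.03  0.89  0.5   0.55] t 9.95
rot err [-0.0007  0.004   0.002 ] tip-frame perr(tool) [1.41 0.97 0.54]
```

View pics/b7.png

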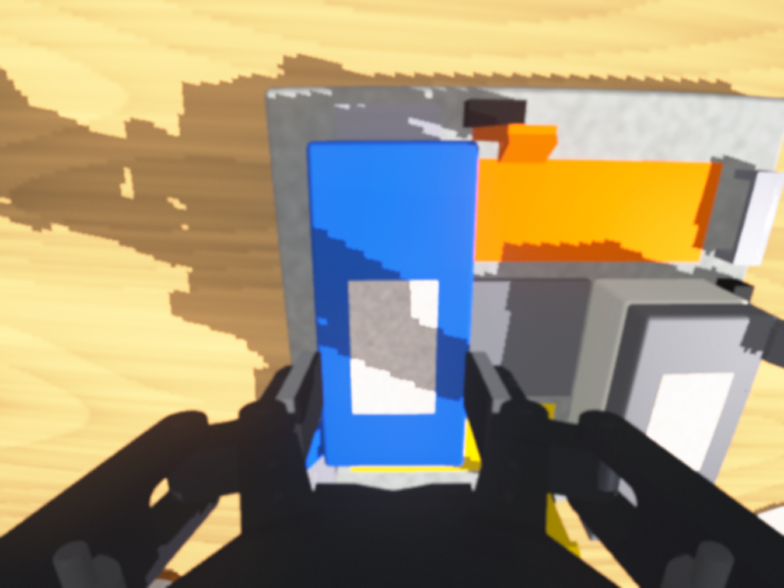

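View pics/b7s.png

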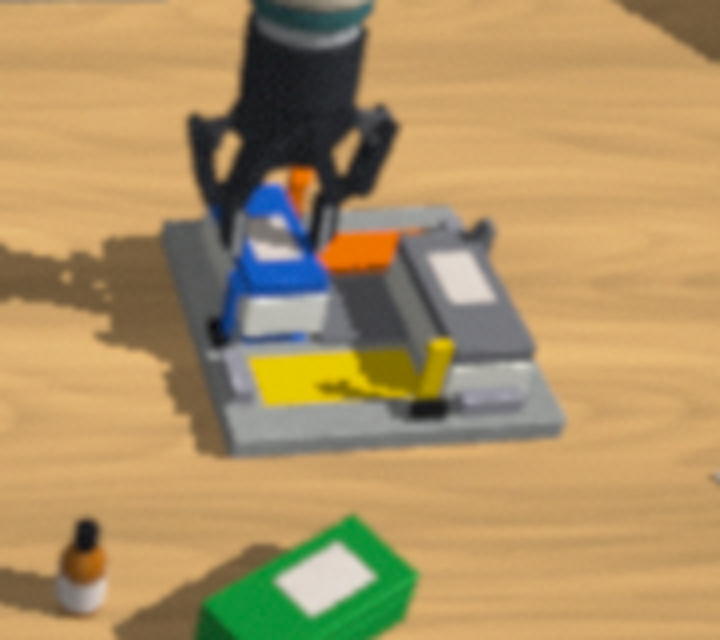

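```bash
python3 - <<'E'
from h import *
plan([(*wp("blue",0,.5,0),20),(*wp("blue",-1.5,.5,-1),20)],hold=2,ang=.04)
E
```

```text
6
[[0,0.0003,0.0033,0.0349,0,0],[0,0.0006,0.0066,0.0698,0,0],[0,0.0009,0.0098,0.1047,0,0],[0,0.001,0.0132,0.1309,0,0],[0,0.001,0.0132,0.1309,0,0],[0,0.001,0.0132,0.1309,0,0]]
```

Emit:
{"fn": "move_arm", "kwargs": {"moves": [[[0,0.0003,0.0033,0.0349,0,0],[0,0.0006,0.0066,0.0698,0,0],[0,0.0009,0.0098,0.1047,0,0],[0,0.001,0.0132,0.1309,0,0],[0,0.001,0.0132,0.1309,0,0],[0,0.001,0.0132,0.1309,0,0]]]}}

```text
clock: 10.8
eef_pos: [539.0, 102.7, 37.7]
tool_rot: [-3.115, 0.005, 1.644]
force: [-8.4, -1.4, 29.7]
width: 51.3
```

```bash
python3 ih.py b8 s
```

```text
cmd [541.499316   103.04334441  34.56099553] [-3.11543754e+00  4.17481638e-05  1.64242518e+00] meas [538.99795444 102.65383981  37.69940716] [-3.11517554  0.00547853  1.64397756] F [-8.4 -1.4 29.7] w 51.29852128368986 qd 0.003 q [ 0.16  0.83 -0.64  1.9   0.75  0.7   0.71] t 10.8
rot err [ 0.0003 -0.0055 -0.0014] tip-frame perr(tool) [-0.21 -2.6  -3.07]
```

View pics/b8.png

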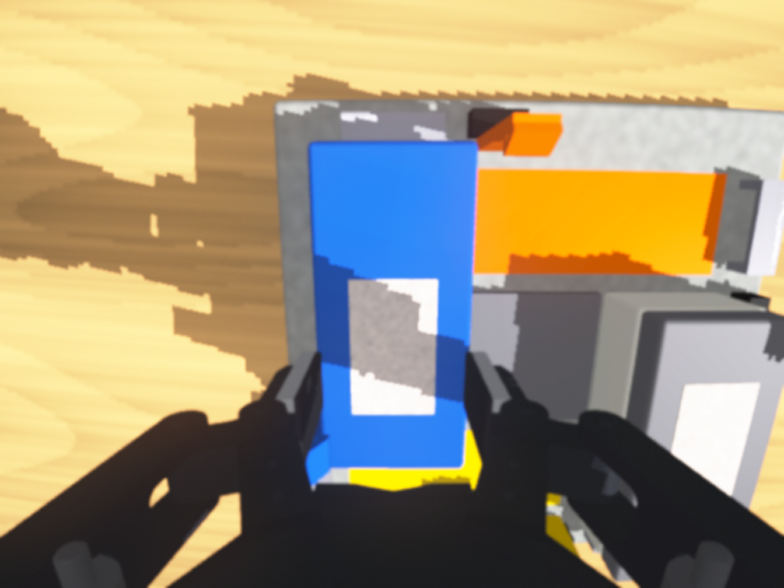

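View pics/b8s.png

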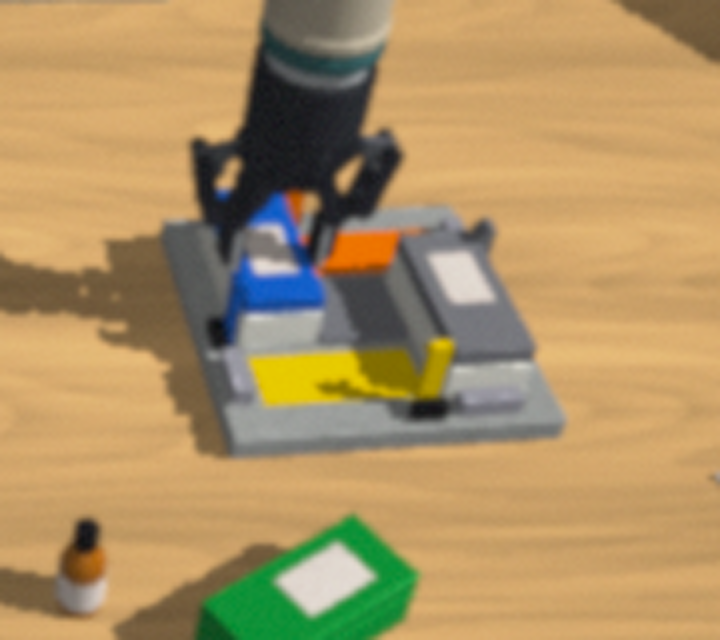

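```bash
python3 - <<'E'
from h import *
p,Rm=getcmd(); st=ctrl.read_state(); m=st["eef_pos"].copy()
rel1=(m+[0,0,0],Rm)
up=(m+[0,0,70],Rm,35)
plan([rel1,(m+[0,0,.5],Rm),(m+[0,0,.5],Rm),up,([538,60,190],down(.9)),([510,-140,200],down(-.5))],hold=0)
E
```

```text
18
[[-0.0002,-0.0026,-0.0031,0,0,0],[-0.0002,-0.0026,-0.0036,0,0,0],[-0.0002,-0.0026,-0.0036,0,0,0],[-0.0002,-0.0035,-0.0383,0,0,0],[-0.0002,-0.0044,-0.073,0,0,0],[-0.0087,-0.0057,-0.0895,-0.005,0.0019,0.1485],[-0.0172,-0.0069,-0.1059,-0.01,0.0039,0.297],[-0.0257,-0.0081,-0.1223,-0.015,0.0058,0.4454],[-0.0342,-0.0094,-0.1388,-0.0199,0.0078,0.5939],[-0.0427,-0.0106,-0.1552,-0.0249,0.0097,0.7424],[-0.0674,-0.0159,-0.1563,-0.0243,0.012,0.9174],[-0.0921,-0.0213,-0.1574,-0.0235,0.0143,1.0924],[-0.1167,-0.0266,-0.1585,-0.0225,0.0166,1.2673],[-0.1414,-0.0319,-0.1597,-0.0214,0.0189,1.4423],[-0.1661,-0.0372,-0.1608,-0.0202,0.0212,1.6173],[-0.1908,-0.0425,-0.1619,-0.0187,0.0235,1.7923],[-0.2155,-0.0478,-0.163,-0.0171,0.0258,1.9673],[-0.2402,-0.0531,-0.1641,-0.0152,0.028,2.1423]]
```

Emit:
{"fn": "move_arm", "kwargs": {"moves": [[[-0.0002,-0.0026,-0.0031,0,0,0],[-0.0002,-0.0026,-0.0036,0,0,0],[-0.0002,-0.0026,-0.0036,0,0,0],[-0.0002,-0.0035,-0.0383,0,0,0],[-0.0002,-0.0044,-0.073,0,0,0],[-0.0087,-0.0057,-0.0895,-0.005,0.0019,0.1485],[-0.0172,-0.0069,-0.1059,-0.01,0.0039,0.297],[-0.0257,-0.0081,-0.1223,-0.015,0.0058,0.4454],[-0.0342,-0.0094,-0.1388,-0.0199,0.0078,0.5939],[-0.0427,-0.0106,-0.1552,-0.0249,0.0097,0.7424],[-0.0674,-0.0159,-0.1563,-0.0243,0.012,0.9174],[-0.0921,-0.0213,-0.1574,-0.0235,0.0143,1.0924],[-0.1167,-0.0266,-0.1585,-0.0225,0.0166,1.2673],[-0.1414,-0.0319,-0.1597,-0.0214,0.0189,1.4423],[-0.1661,-0.0372,-0.1608,-0.0202,0.0212,1.6173],[-0.1908,-0.0425,-0.1619,-0.0187,0.0235,1.7923],[-0.2155,-0.0478,-0.163,-0.0171,0.0258,1.9673],[-0.2402,-0.0531,-0.1641,-0.0152,0.028,2.1423]]], "jaw": 1}}

```text
clock: 13.15
eef_pos: [509.4, -141.2, 199.6]
tool_rot: [3.141, 0.001, -0.506]
force: [-0.3, 0.6, 1.0]
width: 85.8
```

```bash
python3 - <<'E'
from h import *
print(getcmd()[0],ctrl.read_state()["eef_pos"])
s=cam("scene");save("s9",s["img"][150:310,300:480],4)
plan([([480,-330,190],down(-np.pi/2+.009))],hold=2)
E
```

```text
[ 510.02420076 -140.02563757  200.00357506] [ 509.3504514  -141.17622423  199.5894419 ]
8
[[0.0108,0.0302,0.0017,0,0,0.177],[0.0216,0.0604,0.0033,0,0,0.3539],[0.0324,0.0906,0.005,0,0,0.5309],[0.0432,0.1207,0.0067,0,0,0.7079],[0.0539,0.1509,0.0083,0,0,0.8848],[0.0647,0.1811,0.01,0,0,1.0618],[0.0647,0.1811,0.01,0,0,1.0618],[0.0647,0.1811,0.01,0,0,1.0618]]
```

View pics/s9.png

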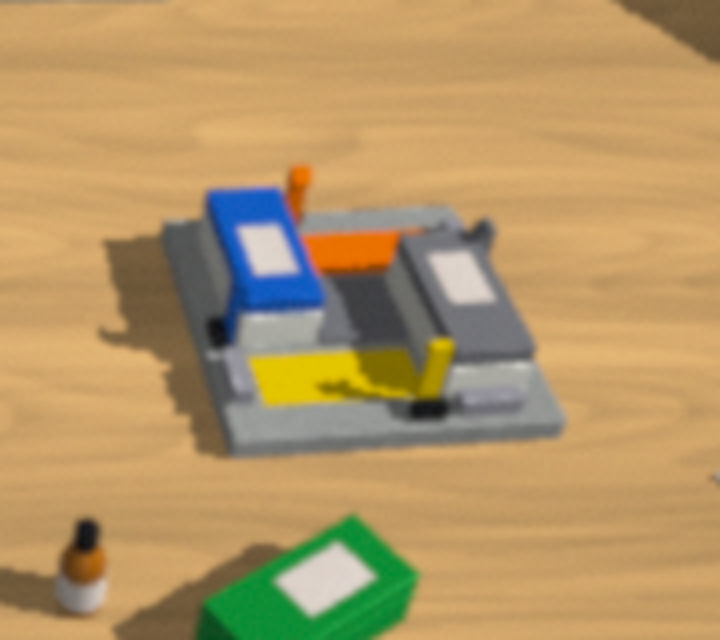

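Blue sits flat next to the grey box with its clip at (232,310) over the lid edge. On to yellow.

Emit:
{"fn": "move_arm", "kwargs": {"moves": [[[0.0108,0.0302,0.0017,0,0,0.177],[0.0216,0.0604,0.0033,0,0,0.3539],[0.0324,0.0906,0.005,0,0,0.5309],[0.0432,0.1207,0.0067,0,0,0.7079],[0.0539,0.1509,0.0083,0,0,0.8848],[0.0647,0.1811,0.01,0,0,1.0618],[0.0647,0.1811,0.01,0,0,1.0618],[0.0647,0.1811,0.01,0,0,1.0618]]]}}

```text
clock: 14.2
eef_pos: [480.0, -328.8, 189.5]
tool_rot: [3.141, 0.001, -1.559]
force: [-0.7, 1.3, -0.3]
width: 85.5
```

```bash
python3 look.py yellow 539 -330 .01 y1
```

```text
0.93 [284.8, 133.4]
0.79 [482.4, 303.8]
fit [ 5.39754387e+02 -3.32153404e+02  1.18571494e-02] 0.03696698762035763 cmd [ 479.97563358 -329.97395639  190.00258577] meas [ 480.02014473 -328.77094236  189.50370269] [ 3.14073567e+00  1.24029952e-03 -1.55925506e+00] qd 0.013466896895654501
```

View pics/y1.png

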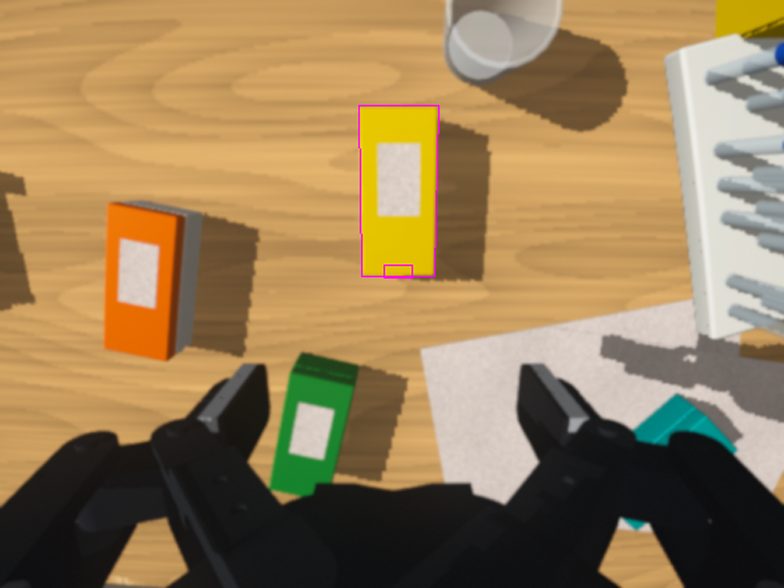

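```bash
python3 - <<'E'
from h import *
plan([([560.2,-332.4,110],down(-np.pi/2+.012)),([560.2,-332.4,15],down(-np.pi/2+.012),45)],hold=1)
E
```

```text
6
[[0.0016,-0.0401,0.04,0,0,-0.0015],[0.0031,-0.0802,0.08,0,0,-0.003],[0.0031,-0.0802,0.1117,0,0,-0.003],[0.0031,-0.0802,0.1433,0,0,-0.003],[0.0031,-0.0802,0.175,0,0,-0.003],[0.0031,-0.0802,0.175,0,0,-0.003]]
```

Emit:
{"fn": "move_arm", "kwargs": {"moves": [[[0.0016,-0.0401,0.04,0,0,-0.0015],[0.0031,-0.0802,0.08,0,0,-0.003],[0.0031,-0.0802,0.1117,0,0,-0.003],[0.0031,-0.0802,0.1433,0,0,-0.003],[0.0031,-0.0802,0.175,0,0,-0.003],[0.0031,-0.0802,0.175,0,0,-0.003]]]}}

```text
clock: 15.05
eef_pos: [558.6, -329.9, 12.6]
tool_rot: [3.137, 0.004, -1.557]
force: [-0.5, 0.3, 1.0]
width: 85.2
```

Emit:
{"fn": "move_arm", "kwargs": {"moves": [[[0,0,0,0,0,0],[0,0,0,0,0,0],[0,0,0,0,0,0],[0,0,0,0,0,0],[0,0,0,0,0,0]]], "jaw": 0}}

```text
clock: 15.68
eef_pos: [561.6, -332.7, 17.6]
tool_rot: [-3.139, -0.001, -1.559]
force: [-0.5, 1.1, 5.2]
width: 51.7
```

```bash
python3 - <<'E'
from h import *
st=ctrl.read_state();c=cam("wrist",st=st)
print(getcmd()[0],st["eef_pos"],st["tool_rot"],st["force"],st["width"],abs(st["qd"]).max())
D=models.cut_out("wrist","yellow_box"); d=D[0]; print(d["score"],d["uv"],d["pixels"].sum())
m=d["pixels"].copy(); cut=250
def f(p):
    s=soft(c,[T2(p,BOX),T2(p,TON)],m.shape); return np.abs(s-m)[:cut].sum()
p0=np.array([539.8,-332.2,.012])
b=minimize(f,p0,method='Nelder-Mead',options=dict(initial_simplex=p0+np.array([[0,0,0],[5,0,0],[0,5,0],[0,0,.03]]),xatol=.01,fatol=.1))
print(b.x,b.fun,rel(b.x,st))
save("y2",c["img"],1.4)
E
```

```text
[ 560.19159868 -332.35162138   14.99859824] [ 561.56253705 -332.69228937   17.63101126] [-3.13856805e+00 -1.14867545e-03 -1.55864033e+00] [-0.46054307  1.11145183  5.16006885] 51.67478764806143 0.0008061631496297954
0.93 [280.8, 259.1] 17432
[ 5.39241716e+02 -3.33688413e+02  2.22445608e-02] 217.9375 [22.33745576  0.49940138 -0.99994845]
```

View pics/y2.png

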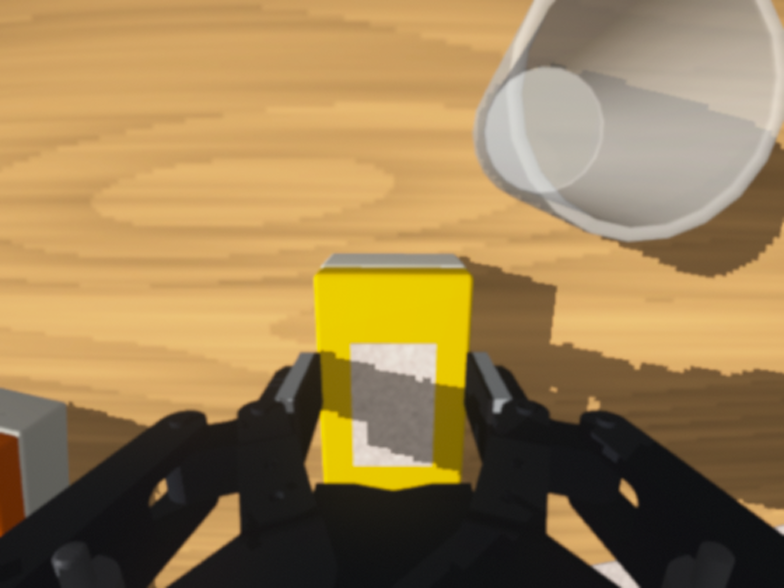

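```bash
python3 - <<'E'
from h import *
p,Rm=getcmd(); print(place(SLAB,"yellow"))
T=(22,0,17.6)
a=wp("yellow",31,14,85,T,True); b=wp("yellow",31,14,20,T,True); print(a[0],b[0],R.from_matrix(b[1]).as_euler('xyz'))
plan([(p+[0,0,110],Rm,55),a],hold=0,ang=.185)
plan([(*b,35)],hold=2)
E
```

```text
[607.51705194 140.37394195   1.64239633]
[606.53019358 154.13331887 167.46964738] [606.53019358 154.13331887 102.46964738] [-2.60054059  0.          0.0716    ]
12
[[0,0,-0.055,0,0,0],[0,0,-0.11,0,0,0],[-0.0486,-0.0052,-0.1142,0.0415,-0.044,-0.1587],[-0.0972,-0.0104,-0.1185,0.0829,-0.088,-0.3173],[-0.1458,-0.0156,-0.1227,0.1244,-0.132,-0.476],[-0.1944,-0.0209,-0.127,0.1658,-0.176,-0.6347],[-0.2429,-0.0261,-0.1312,0.2073,-0.22,-0.7933],[-0.2915,-0.0313,-0.1355,0.2487,-0.264,-0.952],[-0.3401,-0.0365,-0.1397,0.2902,-0.308,-1.1106],[-0.3887,-0.0417,-0.144,0.3316,-0.352,-1.2693],[-0.4373,-0.0469,-0.1482,0.3731,-0.396,-1.428],[-0.4859,-0.0522,-0.1525,0.4146,-0.44,-1.5866]]
4
[[0,0.0167,0.0279,0,0,0],[0,0.0335,0.0557,-0.0001,0,0],[0,0.0335,0.0557,-0.0001,0,0],[0,0.0335,0.0557,-0.0001,0,0]]
```

Emit:
{"fn": "move_arm", "kwargs": {"moves": [[[0,0,-0.055,0,0,0],[0,0,-0.11,0,0,0],[-0.0486,-0.0052,-0.1142,0.0415,-0.044,-0.1587],[-0.0972,-0.0104,-0.1185,0.0829,-0.088,-0.3173],[-0.1458,-0.0156,-0.1227,0.1244,-0.132,-0.476],[-0.1944,-0.0209,-0.127,0.1658,-0.176,-0.6347],[-0.2429,-0.0261,-0.1312,0.2073,-0.22,-0.7933],[-0.2915,-0.0313,-0.1355,0.2487,-0.264,-0.952],[-0.3401,-0.0365,-0.1397,0.2902,-0.308,-1.1106],[-0.3887,-0.0417,-0.144,0.3316,-0.352,-1.2693],[-0.4373,-0.0469,-0.1482,0.3731,-0.396,-1.428],[-0.4859,-0.0522,-0.1525,0.4146,-0.44,-1.5866],[-0.4859,-0.0522,-0.1525,0.4146,-0.44,-1.5866],[-0.4859,-0.0522,-0.1525,0.4146,-0.44,-1.5866]]]}}

```text
clock: 17.52
eef_pos: [606.6, 152.8, 167.2]
tool_rot: [-2.603, 0.0, 0.071]
force: [0.6, -0.7, -3.9]
width: 51.5
```

```bash
python3 ih.py y3 s; python3 - <<'E'
from h import *
b=wp("yellow",31,14,20,(22,0,17.6),True);print(b[0]-getcmd()[0])
E
```

```text
cmd [606.57752659 154.11294271 102.50464452] [-2.60058436e+00  2.22487374e-06  7.15683665e-02] meas [606.56844073 152.80897955 167.1864535 ] [-2.60299857e+00  1.19632452e-04  7.08169637e-02] F [ 0.6 -0.7 -3.9] w 51.50936839290062 qd 0.017 q [ 0.44  0.8  -0.74  1.68 -0.05  0.79 -0.01] t 17.525
rot err [-0.0024  0.0003  0.0007] tip-frame perr(tool) [ -0.1  -32.2  -56.11]
[-0.04733301  0.02037615 -0.03499714]
```

View pics/y3.png

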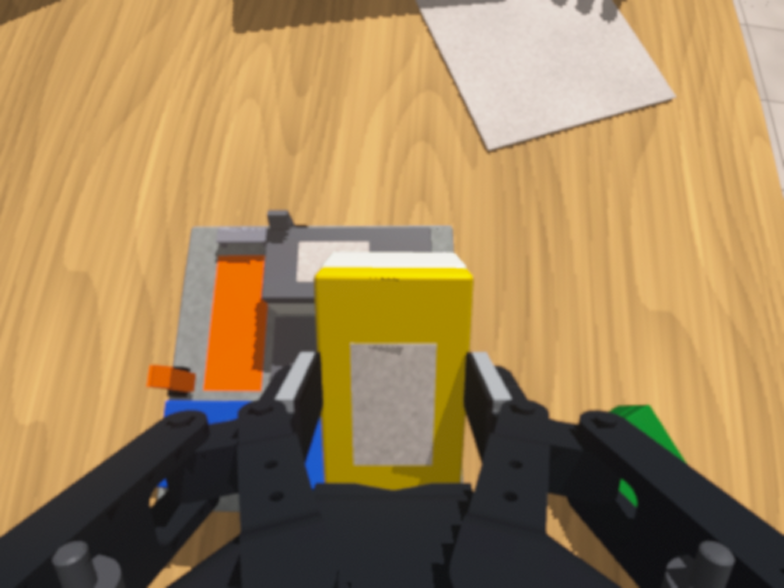

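View pics/y3s.png

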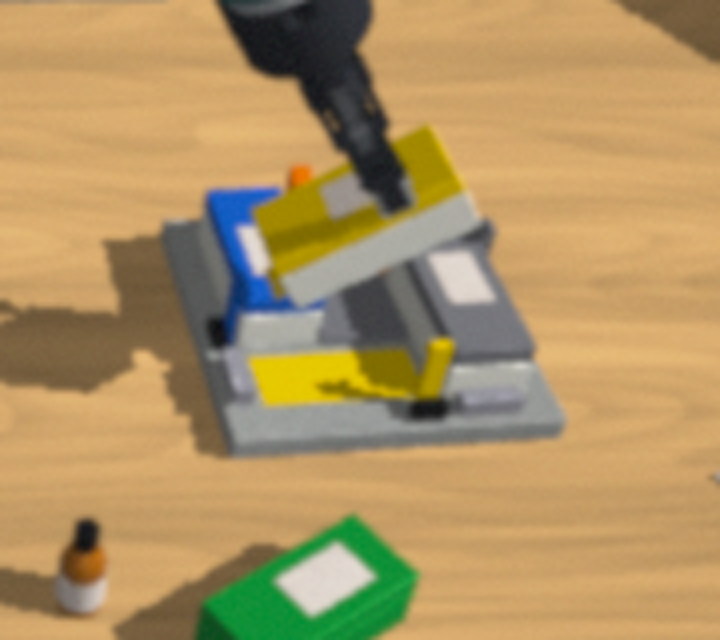

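Emit:
{"fn": "move_arm", "kwargs": {"moves": [[[0,0.0167,0.0279,0,0,0],[0,0.0335,0.0557,-0.0001,0,0],[0,0.0335,0.0557,-0.0001,0,0],[0,0.0335,0.0557,-0.0001,0,0]]]}}

```text
clock: 18.12
eef_pos: [607.5, 153.8, 103.8]
tool_rot: [-2.601, -0.002, 0.07]
force: [-0.1, 0.4, -3.0]
width: 51.5
```

```bash
cat > sov.py <<'E'
from h import *
import sys
# overlay box model predicted from measured tool pose on scene image, and slab
name,n,X,Z,flip=sys.argv[1],sys.argv[2],float(sys.argv[3]),float(sys.argv[4]),sys.argv[5]=="1"
st=ctrl.read_state(); p,Rm=getcmd()
print("cmd",p,"meas",st["eef_pos"],"rot err",R.from_matrix(Rm.T@rpy(st["tool_rot"])).as_rotvec().round(4),"perr(tool)",(Rm.T@(st["eef_pos"]-p)).round(2),"F",st["force"].round(1),"qd",abs(st["qd"]).max().round(3),"t",st["clock"])
A=np.array([[0,-1,0],[-1,0,0],[0,0,-1.]]) if flip else np.array([[0,1,0],[1,0,0],[0,0,-1.]])
Rb=rpy(st["tool_rot"])@A; o=st["eef_pos"]-Rb@[X,0,Z]
q=place(SLAB,n); tip=o+Rb@[-70,0,0]; l=R.from_euler('z',q[2]).as_matrix().T@(tip-[q[0],q[1],20]); print("tip d,dy,h",(l+[70,0,0]).round(2))
c=cam("scene"); v=c["img"].copy(); k=4
v=cv2.resize(v[150:310,300:480],None,fx=k,fy=k,interpolation=cv2.INTER_CUBIC)
def dr(P,col):
    u=(proj(c,P)+.5-[300,150])*k-.5; cv2.polylines(v,[cv2.convexHull(np.round(u).astype(np.int32))],True,col,1)
dr(np.array(BOX)@Rb.T+o,(255,0,255)); dr(np.array(TON)@Rb.T+o,(0,255,0))
dr(T2(SLAB,[[a,b,20] for a in(-112,112) for b in(-112,112)]),(0,0,255))
for m in ("blue","yellow","grey","orange"): dr(T2(place(SLAB,m),np.array(BOX))+[0,0,20],(255,255,0))
cv2.imwrite("pics/%s.png"%name,v)
E
python3 sov.py y4 yellow 22 17.6 1; python3 ih.py y4w
```

```text
cmd [606.57752659 154.11294271 102.50464452] meas [607.47663671 153.83501319 103.81320931] rot err [0.     0.002  0.0003] perr(tool) [ 0.88 -0.38 -1.3 ] F [-0.1  0.4 -3. ] qd 0.015 t 18.125
tip d,dy,h [13.63 -0.93 21.35]
cmd [606.57752659 154.11294271 102.50464452] [-2.60058436e+00  2.22487374e-06  7.15683665e-02] meas [607.75275195 154.08452581 104.22362428] [-2.60055424e+00 -2.52191217e-03  7.06334037e-02] F [ 1.   0.3 -3. ] w 51.51382927200622 qd 0.007 q [ 0.43  0.89 -0.71  1.71 -0.02  0.68  0.02] t 18.175
rot err [ 0.      0.0026 -0.0005] tip-frame perr(tool) [ 1.17 -0.79 -1.53]
```

View pics/y4.png

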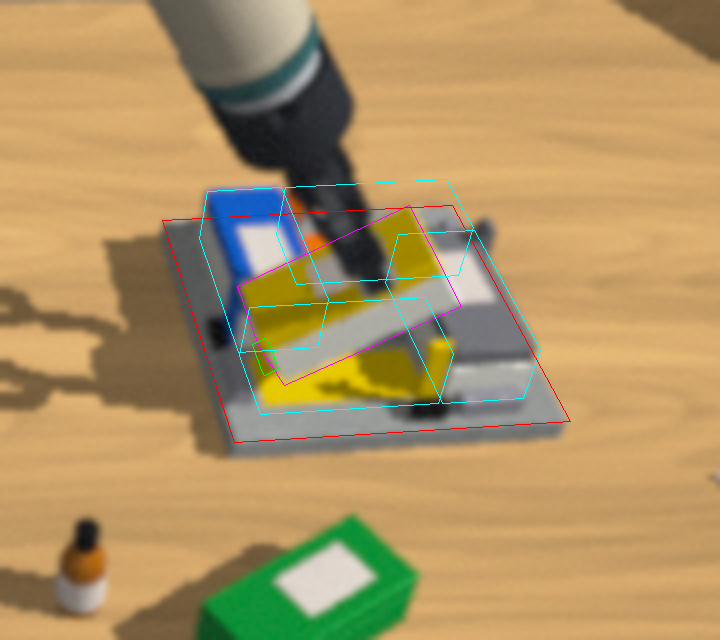

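View pics/y4w.png

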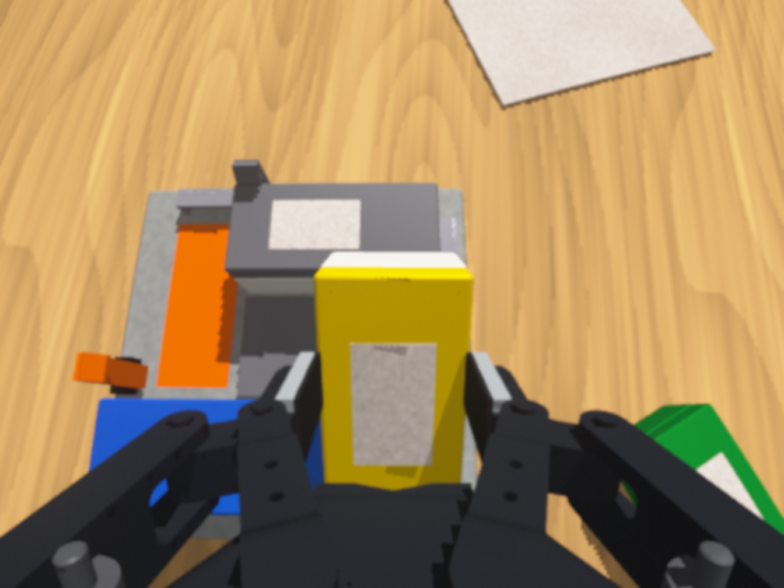

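```bash
python3 - <<'E'
from h import *
for i in range(3):
    st=ctrl.read_state();p,Rm=getcmd();print(st["clock"],(Rm.T@(st["eef_pos"]-p)).round(2),st["qd"].round(3),st["tau"].round(1),st["force"].round(1));get_image("top")
E
```

```text
18.225 [ 1.23 -0.89 -1.56] [-0.002  0.001  0.002  0.002  0.003 -0.002 -0.   ] [  0.1 -57.6 -13.2 -13.   -1.8   0.1  -0. ] [-0.1  0.5 -3.4]
18.275 [ 1.05 -0.81 -1.43] [-0.001  0.004  0.003  0.004  0.001 -0.001 -0.002] [  0.1 -57.9 -13.3 -13.1  -1.8   0.   -0. ] [-0.6  0.5 -3.6]
18.325 [ 0.85 -0.68 -1.2 ] [-0.003  0.007  0.004  0.007  0.    -0.001  0.001] [  0.  -58.1 -13.4 -13.1  -1.8   0.   -0. ] [ 0.  -0.2 -3.6]
```

```bash
python3 - <<'E'
from h import *
T=(22,0,17.6)
plan([(*wp("yellow",31,13,1.5,T,True),7)],hold=2)
E
```

```text
5
[[0,0.0035,0.0051,0,0,0],[0,0.0069,0.0103,0,0,0],[0,0.0104,0.0154,0,0,0],[0,0.0104,0.0154,0,0,0],[0,0.0104,0.0154,0,0,0]]
```

Emit:
{"fn": "move_arm", "kwargs": {"moves": [[[0,0.0035,0.0051,0,0,0],[0,0.0069,0.0103,0,0,0],[0,0.0104,0.0154,0,0,0],[0,0.0104,0.0154,0,0,0],[0,0.0104,0.0154,0,0,0]]]}}

```text
clock: 19.0
eef_pos: [606.6, 153.3, 83.9]
tool_rot: [-2.6, 0.0, 0.072]
force: [0.4, -0.4, -2.7]
width: 51.5
```

```bash
python3 sov.py y5 yellow 22 17.6 1; python3 - <<'E'
from h import *
T=(22,0,17.6)
plan([(*wp("yellow",31,7,1.,T,True),4),(*wp("yellow",26,5.2,1.,T,True),20)],hold=1,ang=.05)
E
```

```text
cmd [606.64783184 153.13169223  83.94791516] meas [606.63679189 153.25511406  83.90900019] rot err [ 0.0002 -0.0002 -0.    ] perr(tool) [-0.   -0.09  0.1 ] F [ 0.4 -0.4 -2.7] qd 0.005 t 19.0
tip d,dy,h [13.13 -0.04  1.43]
5
[[0,0.0027,-0.0013,0,0,0],[0,0.0054,-0.0027,0,0,0],[0,0.0056,0.0009,-0.0436,0,0],[0,0.0057,0.0045,-0.0872,0,0],[0,0.0057,0.0045,-0.0872,0,0]]
```

View pics/y5.png

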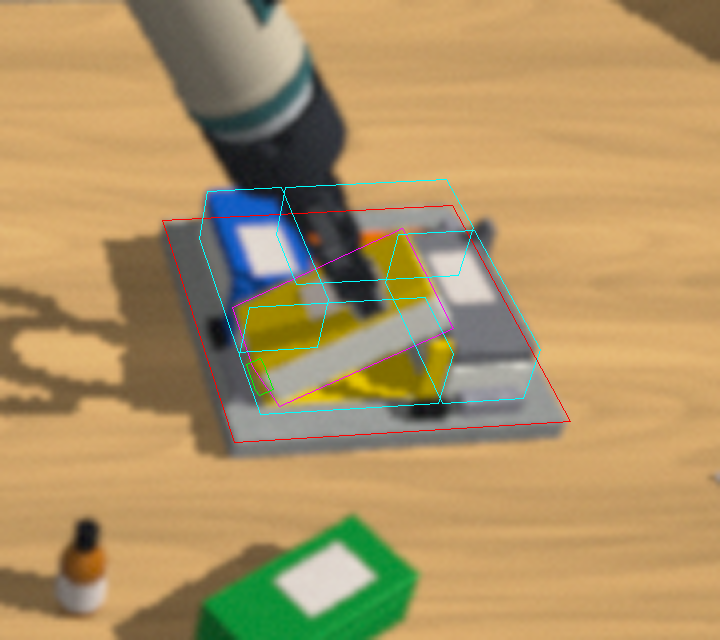

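Emit:
{"fn": "move_arm", "kwargs": {"moves": [[[0,0.0027,-0.0013,0,0,0],[0,0.0054,-0.0027,0,0,0],[0,0.0056,0.0009,-0.0436,0,0],[0,0.0057,0.0045,-0.0872,0,0],[0,0.0057,0.0045,-0.0872,0,0]]]}}

```text
clock: 19.68
eef_pos: [606.1, 152.0, 77.8]
tool_rot: [-2.687, -0.0, 0.074]
force: [-0.5, 0.0, -2.0]
width: 51.4
```

```bash
python3 sov.py y6 yellow 22 17.6 1; python3 - <<'E'
from h import *
T=(22,0,17.6)
plan([(*wp("yellow",20,3.8,.8,T,True),20),(*wp("yellow",13,2.3,.6,T,True),20),(*wp("yellow",6,1.,.3,T,True),20)],hold=1,ang=.063)
E
```

```text
cmd [606.83148177 150.56978662  77.15505771] meas [606.13089909 151.99775104  77.81063448] rot err [ 0.0005 -0.0012 -0.0025] perr(tool) [-0.6  -1.61  0.06] F [-0.5  0.  -2. ] qd 0.028 t 19.675
tip d,dy,h [6.75 0.35 1.62]
7
[[0,0,0.0046,-0.0524,0,0],[0,0.0001,0.0093,-0.1047,0,0],[0,0.0006,0.0147,-0.1658,0,0],[0,0.0012,0.0202,-0.2269,0,0],[0,0.0024,0.0258,-0.288,0,0],[0,0.0037,0.0313,-0.3491,0,0],[0,0.0037,0.0313,-0.3491,0,0]]
```

View pics/y6.png

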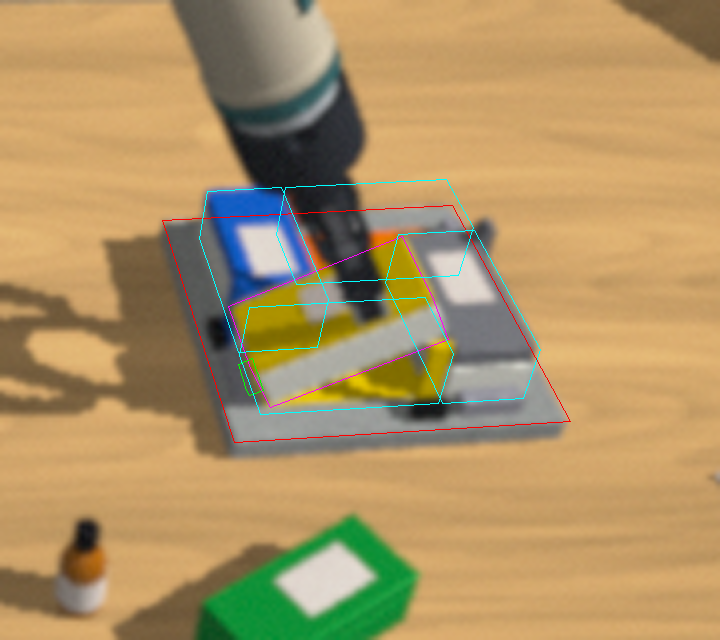

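Emit:
{"fn": "move_arm", "kwargs": {"moves": [[[0,0,0.0046,-0.0524,0,0],[0,0.0001,0.0093,-0.1047,0,0],[0,0.0006,0.0147,-0.1658,0,0],[0,0.0012,0.0202,-0.2269,0,0],[0,0.0024,0.0258,-0.288,0,0],[0,0.0037,0.0313,-0.3491,0,0],[0,0.0037,0.0313,-0.3491,0,0]]]}}

```text
clock: 20.6
eef_pos: [604.0, 163.2, 46.9]
tool_rot: [-3.035, 0.003, 0.075]
force: [-4.5, 2.1, -1.4]
width: 51.1
```

```bash
python3 sov.py y7 yellow 22 17.6 1; python3 - <<'E'
from h import *
T=(22,0,17.6)
plan([(*wp("yellow",0,.5,0,T,True),20),(*wp("yellow",-1.5,.5,-1,T,True),20)],hold=2,ang=.04)
E
```

```text
cmd [606.08801498 160.93932252  47.40106667] meas [603.96974335 163.20108424  46.8867511 ] rot err [ 0.0017 -0.0037 -0.0032] perr(tool) [-1.95 -2.34  0.76] F [-4.5  2.1 -1.4] qd 0.047 t 20.6
tip d,dy,h [ 3.41  1.68 -0.38]
6
[[0,-0.0003,0.0033,-0.0349,0,0],[0,-0.0006,0.0066,-0.0698,0,0],[0,-0.0009,0.0099,-0.1047,0,0],[0,-0.0009,0.0134,-0.1309,0,0],[0,-0.0009,0.0134,-0.1309,0,0],[0,-0.0009,0.0134,-0.1309,0,0]]
```

View pics/y7.png

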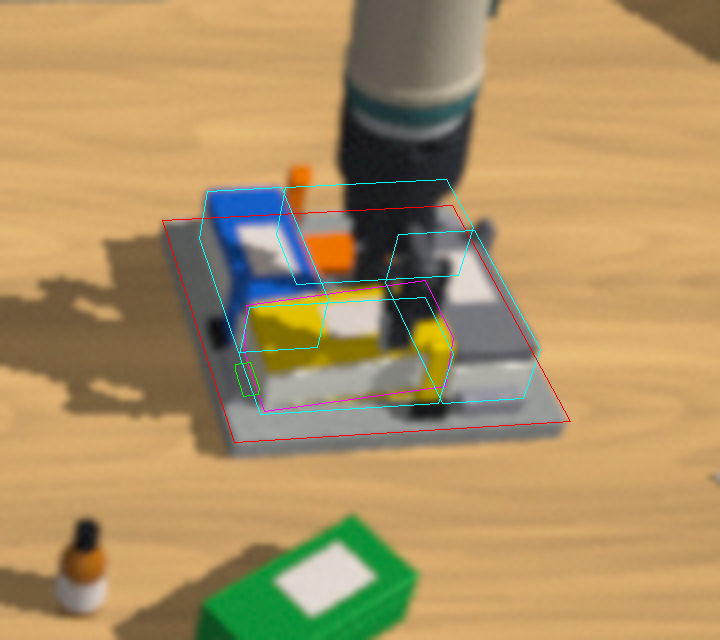

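Emit:
{"fn": "move_arm", "kwargs": {"moves": [[[0,0.0,0.001,-0.01,0,0],[0,0.0,0.001,-0.01,0,0]]]}}

```text
clock: 20.9
eef_pos: [605.5, 160.2, 46.2]
tool_rot: [-3.047, 0.002, 0.07]
force: [-3.8, 1.6, -1.0]
width: 51.5
```

```bash
python3 - <<'E'
from h import *
# recompute cmd: state before aborted plan
T=(22,0,17.6)
P,Rm=wp("yellow",6,1.,.3,T,True)
setcmd(P+Rm@[0,0,1.0],Rm@R.from_rotvec([-.01,0,0]).as_matrix())
E
python3 sov.py y8 yellow 22 17.6 1; python3 ih.py y8w
python3 - <<'E'
from h import *
T=(22,0,17.6)
plan([(*wp("yellow",0,0,0,T,True,dy=-.7),20),(*wp("yellow",-1.5,0,-1,T,True,dy=-.7),20)],hold=2,ang=.04)
E
```

```text
cmd [606.03184542 161.08159071  46.42568208] meas [605.51770053 160.22171714  46.19777518] rot err [ 0.0002 -0.0015  0.0013] perr(tool) [-0.57  0.84  0.15] F [-3.8  1.6 -1. ] qd 0.002 t 20.9
tip d,dy,h [ 0.02  0.72 -0.04]
cmd [606.03184542 161.08159071  46.42568208] [-3.0468729  0.         0.0716   ] meas [605.53693488 160.22618519  46.21011354] [-3.04671298e+00  1.50913177e-03  7.04898532e-02] F [-5.1  1.6 -0.5] w 51.26888927532658 qd 0.003 q [-0.08  0.81 -0.29  1.72  0.19  0.62 -0.36] t 20.95
rot err [ 0.0002 -0.0014  0.0012] tip-frame perr(tool) [-0.55  0.83  0.14]
6
[[0.0002,-0.0001,0.003,-0.0316,0,0],[0.0005,-0.0003,0.0059,-0.0631,0,0],[0.0007,-0.0004,0.0089,-0.0947,0,0],[0.0007,-0.0005,0.0123,-0.1209,0,0],[0.0007,-0.0005,0.0123,-0.1209,0,0],[0.0007,-0.0005,0.0123,-0.1209,0,0]]
```

View pics/y8w.png

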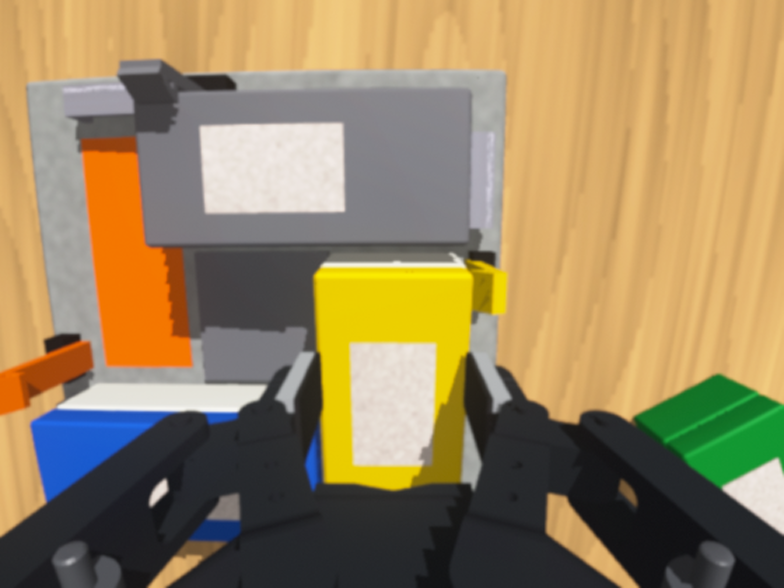

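Emit:
{"fn": "move_arm", "kwargs": {"moves": [[[0.0002,-0.0001,0.003,-0.0316,0,0],[0.0005,-0.0003,0.0059,-0.0631,0,0],[0.0007,-0.0004,0.0089,-0.0947,0,0],[0.0007,-0.0005,0.0123,-0.1209,0,0],[0.0007,-0.0005,0.0123,-0.1209,0,0],[0.0007,-0.0005,0.0123,-0.1209,0,0]]]}}

```text
clock: 21.75
eef_pos: [608.0, 160.6, 37.5]
tool_rot: [3.113, -0.002, 0.069]
force: [-8.9, -4.0, 20.7]
width: 51.5
```

```bash
python3 sov.py y9 yellow 22 17.6 1; python3 ih.py y9w
```

```text
cmd [606.61122084 162.78848231  34.2281067 ] meas [608.02457429 160.56050537  37.54220716] rot err [-0.0029  0.0022  0.0023] perr(tool) [ 1.25  2.41 -3.25] F [-8.9 -4.  20.7] qd 0.004 t 21.75
tip d,dy,h [-2.37 -1.77  2.62]
cmd [606.61122084 162.78848231  34.2281067 ] [3.11541241 0.         0.0716    ] meas [608.00467547 160.61112977  37.52470153] [ 3.11266426e+00 -2.25479212e-03  6.94137491e-02] F [-8.7 -4.2 21.4] w 51.47656399704932 qd 0.003 q [-0.22  0.82 -0.17  1.7   0.26  0.65 -0.47] t 21.8
rot err [-0.0028  0.0022  0.0022] tip-frame perr(tool) [ 1.23  2.36 -3.24]
```

View pics/y9w.png

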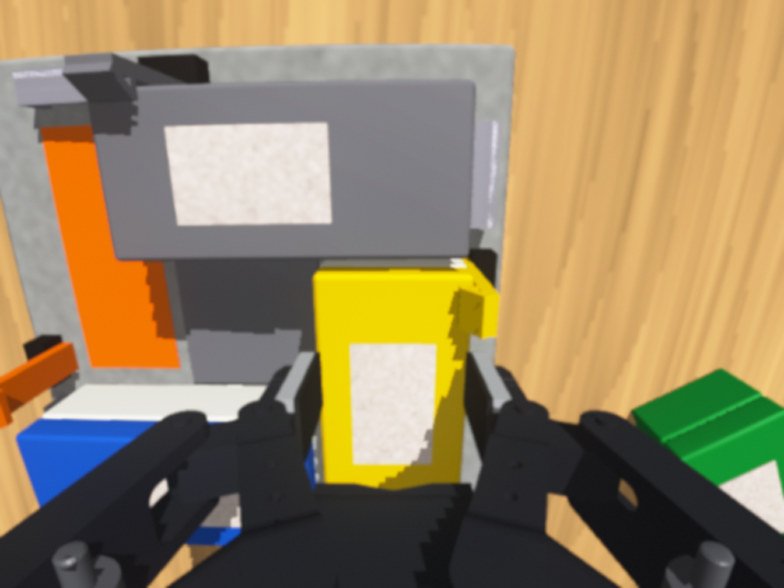

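View pics/y9.png

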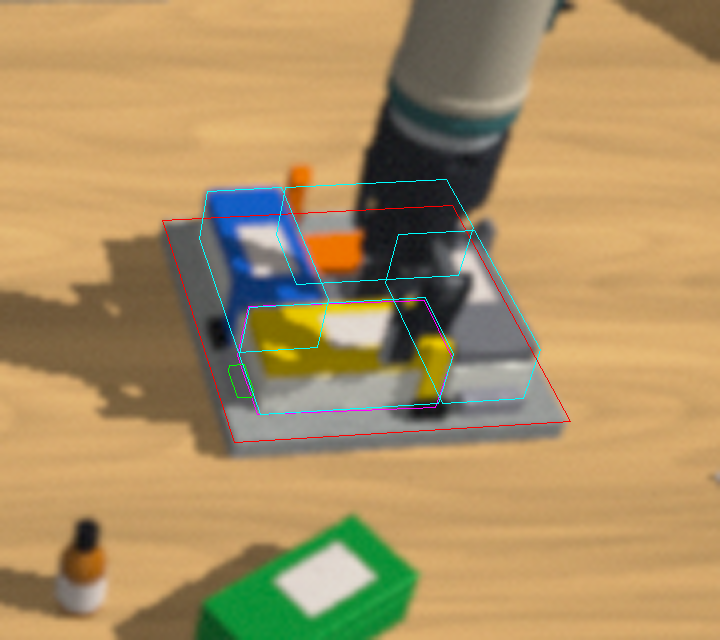

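```bash
python3 - <<'E'
from h import *
a=cv2.imread("pics/y8w.png")[240:350,430:540];b=cv2.imread("pics/y9w.png")[240:350,430:540]
cv2.imwrite("pics/y9z.png",cv2.resize(np.hstack([a,b]),None,fx=3.6,fy=3.6,interpolation=cv2.INTER_CUBIC))
E
```

```text
(no output)
```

View pics/y9z.png

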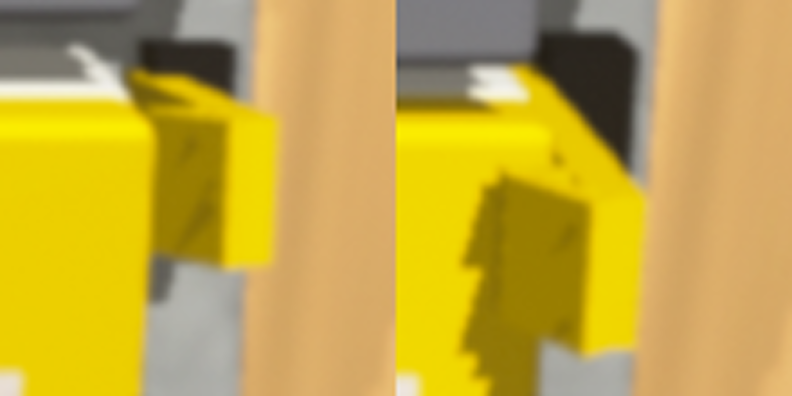

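```bash
python3 - <<'E'
from h import *
p,Rm=getcmd(); m=ctrl.read_state()["eef_pos"].copy()
plan([(m,Rm),(m+[0,0,.5],Rm),(m+[0,0,.5],Rm),(m+[0,0,75],Rm,37),([500,0,180],down(1.0)),([489.5,-134.,150],down(np.pi/2-.196))],hold=2)
E
```

```text
17
[[0.0012,0.0023,-0.0032,0,0,0],[0.0012,0.0024,-0.0037,0,0,0],[0.0012,0.0024,-0.0037,0,0,0],[0.0012,0.003,-0.0286,0,0,0],[0.0012,0.0037,-0.0534,0,0,0],[0.0012,0.0043,-0.0782,0,0,0],[-0.0186,0.03,-0.0888,0.004,0.002,-0.1547],[-0.0385,0.0557,-0.0994,0.0081,0.0041,-0.3094],[-0.0584,0.0814,-0.1099,0.0121,0.0061,-0.4642],[-0.0782,0.1071,-0.1205,0.0162,0.0081,-0.6189],[-0.0981,0.1328,-0.1311,0.0202,0.0101,-0.7736],[-0.118,0.1585,-0.1417,0.0243,0.0122,-0.9283],[-0.1247,0.2025,-0.1305,0.0237,0.0138,-1.0533],[-0.1314,0.2466,-0.1194,0.0231,0.0154,-1.1782],[-0.138,0.2906,-0.1082,0.0224,0.0171,-1.3031],[-0.138,0.2906,-0.1082,0.0224,0.0171,-1.3031],[-0.138,0.2906,-0.1082,0.0224,0.0171,-1.3031]]
```

Emit:
{"fn": "move_arm", "kwargs": {"moves": [[[0.0012,0.0023,-0.0032,0,0,0],[0.0012,0.0024,-0.0037,0,0,0],[0.0012,0.0024,-0.0037,0,0,0],[0.0012,0.003,-0.0286,0,0,0],[0.0012,0.0037,-0.0534,0,0,0],[0.0012,0.0043,-0.0782,0,0,0],[-0.0186,0.03,-0.0888,0.004,0.002,-0.1547],[-0.0385,0.0557,-0.0994,0.0081,0.0041,-0.3094],[-0.0584,0.0814,-0.1099,0.0121,0.0061,-0.4642],[-0.0782,0.1071,-0.1205,0.0162,0.0081,-0.6189],[-0.0981,0.1328,-0.1311,0.0202,0.0101,-0.7736],[-0.118,0.1585,-0.1417,0.0243,0.0122,-0.9283],[-0.1247,0.2025,-0.1305,0.0237,0.0138,-1.0533],[-0.1314,0.2466,-0.1194,0.0231,0.0154,-1.1782],[-0.138,0.2906,-0.1082,0.0224,0.0171,-1.3031],[-0.138,0.2906,-0.1082,0.0224,0.0171,-1.3031],[-0.138,0.2906,-0.1082,0.0224,0.0171,-1.3031]]], "jaw": 1}}

```text
clock: 23.98
eef_pos: [490.0, -133.5, 149.9]
tool_rot: [3.141, -0.001, 1.374]
force: [-0.0, 0.4, -0.4]
width: 85.1
```

```bash
python3 look.py orange 470 -130 -.196 o1; python3 - <<'E'
from h import *
s=cam("scene");save("s10",s["img"][150:310,300:480],4)
E
```

```text
0.87 [277.0, 176.8]
0.33 [480.5, 182.9]
fit [ 4.70024841e+02 -1.30928520e+02 -1.97027684e-01] 0.029391001506024098 cmd [ 489.54423972 -134.01485606  149.9981385 ] meas [ 489.9905878  -133.50610671  149.94548657] [ 3.14111695e+00 -1.15709634e-03  1.37386099e+00] qd 0.028360504937620656
```

View pics/o1.png

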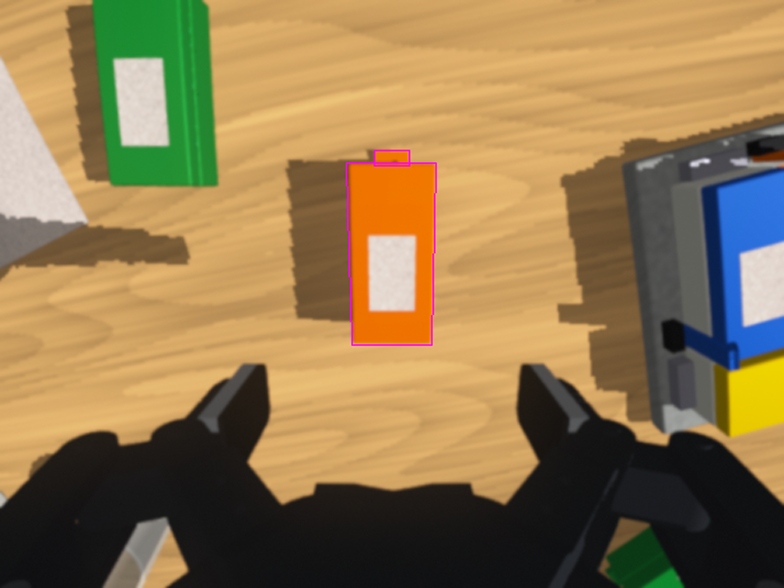

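View pics/s10.png

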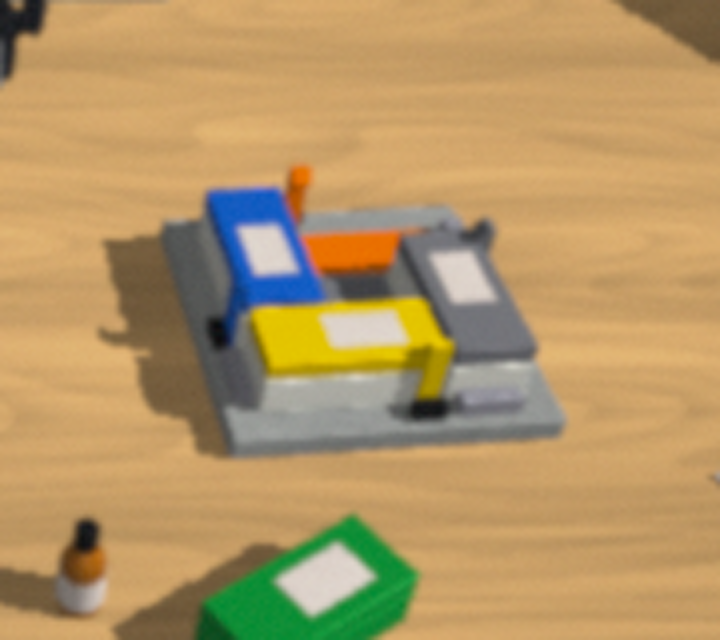

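```bash
python3 - <<'E'
from h import *
plan([([490.1,-134.9,15],down(np.pi/2-.197),34)],hold=2)
E
```

```text
6
[[-0.0002,0.0002,0.0337,0,0,0.0002],[-0.0004,0.0004,0.0675,0,0,0.0005],[-0.0006,0.0005,0.1012,0,0,0.0007],[-0.0008,0.0007,0.135,0,0,0.001],[-0.0008,0.0007,0.135,0,0,0.001],[-0.0008,0.0007,0.135,0,0,0.001]]
```

Emit:
{"fn": "move_arm", "kwargs": {"moves": [[[-0.0002,0.0002,0.0337,0,0,0.0002],[-0.0004,0.0004,0.0675,0,0,0.0005],[-0.0006,0.0005,0.1012,0,0,0.0007],[-0.0008,0.0007,0.135,0,0,0.001],[-0.0008,0.0007,0.135,0,0,0.001],[-0.0008,0.0007,0.135,0,0,0.001]]]}}

```text
clock: 24.88
eef_pos: [491.2, -134.2, 16.1]
tool_rot: [3.14, -0.0, 1.375]
force: [0.8, 0.2, 0.3]
width: 85.2
```

Emit:
{"fn": "move_arm", "kwargs": {"moves": [[[0,0,0,0,0,0],[0,0,0,0,0,0],[0,0,0,0,0,0],[0,0,0,0,0,0],[0,0,0,0,0,0]]], "jaw": 0}}

```text
clock: 25.5
eef_pos: [491.0, -135.2, 16.8]
tool_rot: [3.139, 0.0, 1.373]
force: [-2.0, 0.1, 11.1]
width: 52.1
```

```bash
python3 - <<'E'
from h import *
st=ctrl.read_state();c=cam("wrist",st=st)
print(getcmd()[0],st["eef_pos"],st["tool_rot"],st["force"],st["width"],abs(st["qd"]).max())
D=models.cut_out("wrist","orange_box"); d=D[0]; print(d["score"],d["uv"],d["pixels"].sum())
m=d["pixels"].copy(); cut=250
def f(p):
    s=soft(c,[T2(p,BOX),T2(p,TON)],m.shape); return np.abs(s-m)[:cut].sum()
p0=np.array([470,-131,-.197])
b=minimize(f,p0,method='Nelder-Mead',options=dict(initial_simplex=p0+np.array([[0,0,0],[5,0,0],[0,5,0],[0,0,.03]]),xatol=.01,fatol=.1))
print(b.x,b.fun,rel(b.x,st))
save("o2",c["img"],1.4)
E
```

```text
[ 490.0760651  -134.92921296   14.99809734] [ 491.01191861 -135.17227768   16.75385008] [3.13904426e+00 4.69760982e-04 1.37348696e+00] [-1.95069157  0.14805106 11.10617141] 52.145050333997816 0.0015749698085535876
0.74 [279.0, 204.5] 27184
[ 4.69995640e+02 -1.31733265e+02 -2.09703689e-01] 449.4375 [21.27176684  1.01128803  0.99992308]
```

View pics/o2.png

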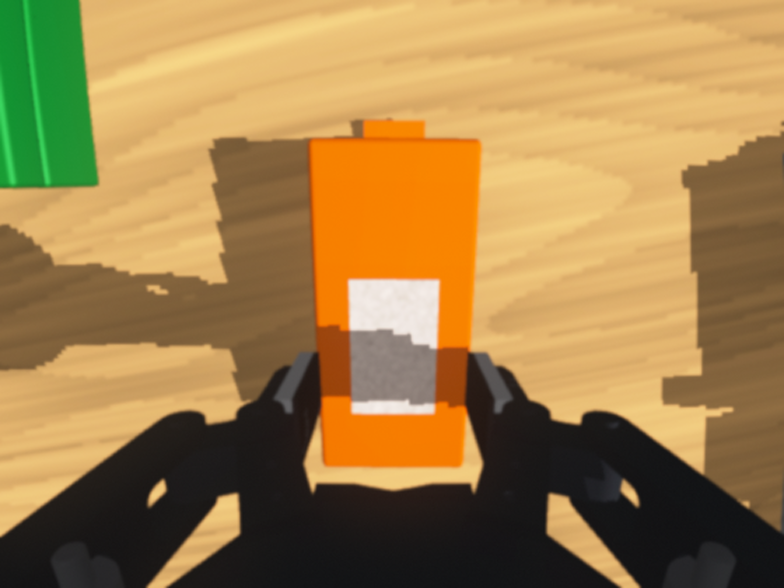

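Emit:
{"fn": "move_arm", "kwargs": {"moves": [[[0,0,0,0,0,0],[0,0,0,0,0,0],[0,0,0,0,0,0]]]}}

```text
clock: 25.98
eef_pos: [491.0, -135.2, 16.8]
tool_rot: [3.139, 0.0, 1.373]
force: [-1.8, 0.7, 11.2]
width: 52.0
```

```bash
python3 - <<'E'
from h import *
st=ctrl.read_state();c=cam("wrist",st=st)
print(st["eef_pos"],st["tool_rot"],st["force"],st["width"])
save("o3",c["img"],1.4)
p,Rm=getcmd(); print(place(SLAB,"orange"))
T=(21.2,0,16.9)
a=wp("orange",31,14,85,T); print(a[0],R.from_matrix(a[1]).as_euler('xyz'))
plan([(p+[0,0,110],Rm,55),a],hold=2,ang=.185)
E
```

```text
[ 491.03639835 -135.19907278   16.78429103] [3.13899028e+00 4.94738310e-04 1.37341460e+00] [-1.84746374  0.6924477  11.24725108] 51.98713802833429
[480.68294806 189.42605805  -1.49919633]
[481.64654148 175.99105508 166.45759981] [2.60054059 0.         0.0716    ]
12
[[0,0,-0.055,0,0,0],[0,0,-0.11,0,0,0],[0.0379,-0.0086,-0.1152,-0.0577,-0.044,0.1585],[0.0758,-0.0173,-0.1204,-0.1154,-0.0879,0.3171],[0.1137,-0.0259,-0.1255,-0.1731,-0.1319,0.4756],[0.1516,-0.0346,-0.1307,-0.2308,-0.1759,0.6342],[0.1895,-0.0432,-0.1359,-0.2886,-0.2199,0.7927],[0.2274,-0.0518,-0.1411,-0.3463,-0.2638,0.9513],[0.2654,-0.0605,-0.1463,-0.404,-0.3078,1.1098],[0.3033,-0.0691,-0.1514,-0.4617,-0.3518,1.2684],[0.3033,-0.0691,-0.1514,-0.4617,-0.3518,1.2684],[0.3033,-0.0691,-0.1514,-0.4617,-0.3518,1.2684]]
```

View pics/o3.png

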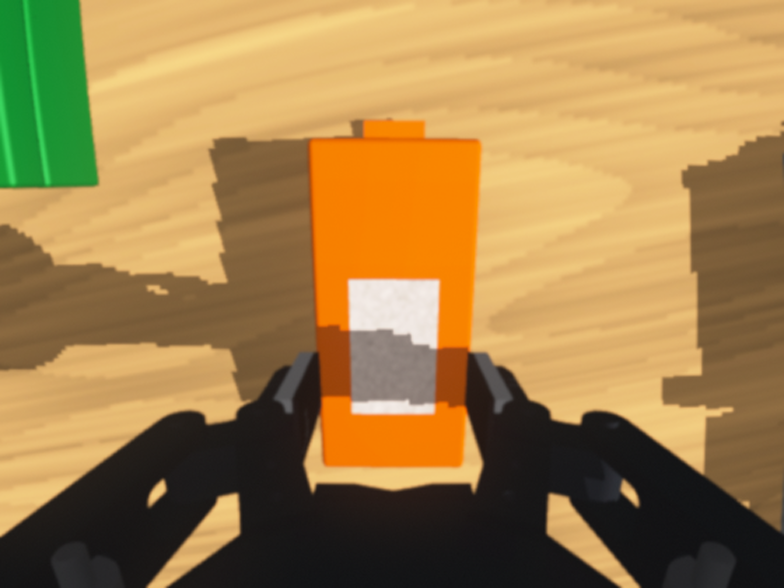

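Emit:
{"fn": "move_arm", "kwargs": {"moves": [[[0,0,-0.055,0,0,0],[0,0,-0.11,0,0,0],[0.0379,-0.0086,-0.1152,-0.0577,-0.044,0.1585],[0.0758,-0.0173,-0.1204,-0.1154,-0.0879,0.3171],[0.1137,-0.0259,-0.1255,-0.1731,-0.1319,0.4756],[0.1516,-0.0346,-0.1307,-0.2308,-0.1759,0.6342],[0.1895,-0.0432,-0.1359,-0.2886,-0.2199,0.7927],[0.2274,-0.0518,-0.1411,-0.3463,-0.2638,0.9513],[0.2654,-0.0605,-0.1463,-0.404,-0.3078,1.1098],[0.3033,-0.0691,-0.1514,-0.4617,-0.3518,1.2684],[0.3033,-0.0691,-0.1514,-0.4617,-0.3518,1.2684],[0.3033,-0.0691,-0.1514,-0.4617,-0.3518,1.2684]]]}}

```text
clock: 27.52
eef_pos: [481.5, 175.7, 166.2]
tool_rot: [2.6, 0.001, 0.072]
force: [0.4, -0.8, -1.3]
width: 52.3
```

```bash
python3 ih.py o4; python3 - <<'E'
from h import *
T=(21.2,0,16.9)
plan([(*wp("orange",31,14,15,T,dy=-1.1,dyaw=.012),24)],hold=2)
E
```

```text
cmd [481.6810688  176.02190807 166.41336858] [ 2.60053555e+00 -5.76730837e-06  7.15672791e-02] meas [481.480873   175.65984827 166.15312167] [2.60003951e+00 1.00475311e-03 7.24885785e-02] F [ 0.4 -0.8 -1.3] w 52.31579710156565 qd 0.035 q [-0.71  0.67 -0.01  1.77  0.49  1.1  -0.95] t 27.525
rot err [-0.0005 -0.0004 -0.0013] tip-frame perr(tool) [-0.23  0.16  0.4 ]
5
[[-0.0001,-0.012,0.02,0,0.0021,-0.0034],[-0.0002,-0.024,0.04,0,0.0041,-0.0069],[-0.0003,-0.036,0.06,0,0.0062,-0.0103],[-0.0003,-0.036,0.06,0,0.0062,-0.0103],[-0.0003,-0.036,0.06,0,0.0062,-0.0103]]
```

View pics/o4.png

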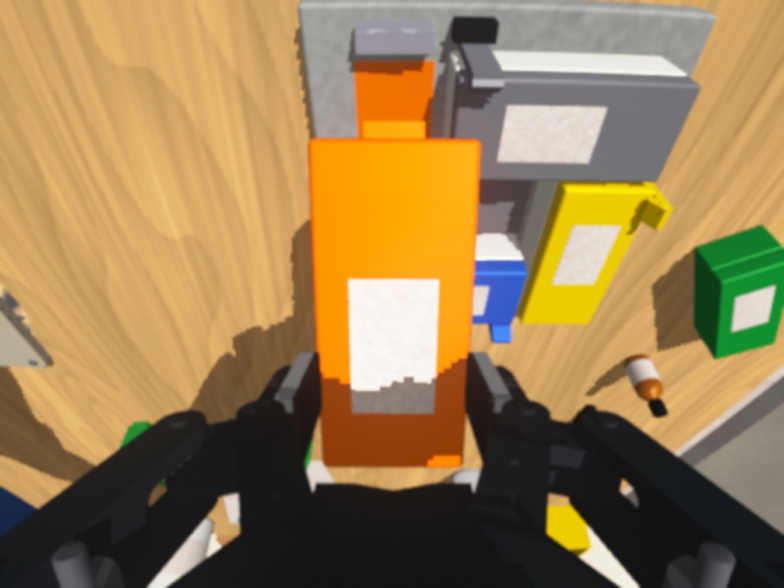

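Emit:
{"fn": "move_arm", "kwargs": {"moves": [[[-0.0001,-0.012,0.02,0,0.0021,-0.0034],[-0.0002,-0.024,0.04,0,0.0041,-0.0069],[-0.0003,-0.036,0.06,0,0.0062,-0.0103],[-0.0003,-0.036,0.06,0,0.0062,-0.0103],[-0.0003,-0.036,0.06,0,0.0062,-0.0103]]]}}

```text
clock: 28.2
eef_pos: [482.0, 174.9, 97.4]
tool_rot: [2.601, -0.001, 0.082]
force: [0.6, 0.6, -1.7]
width: 51.7
```

```bash
python3 ih.py o5; python3 - <<'E'
from h import *
T=(21.2,0,16.9)
plan([(*wp("orange",31,13,1.5,T,dy=-1.1,dyaw=.012),7)],hold=2)
E
```

```text
cmd [481.38542944 175.95598542  96.44195833] [ 2.60053543e+00 -1.52512463e-05  8.35893384e-02] meas [481.95001639 174.91681619  97.44727184] [ 2.60066690e+00 -7.80554035e-04  8.20994763e-02] F [ 0.6  0.6 -1.7] w 51.66328709969711 qd 0.012 q [-0.71  0.77  0.    1.81  0.53  0.97 -1.02] t 28.2
rot err [ 0.0001 -0.0001  0.0017] tip-frame perr(tool) [ 0.48  1.45 -0.3 ]
4
[[0,-0.0039,0.0055,0,0,0],[0,-0.0078,0.011,0,0,0],[0,-0.0078,0.011,0,0,0],[0,-0.0078,0.011,0,0,0]]
```

View pics/o5.png

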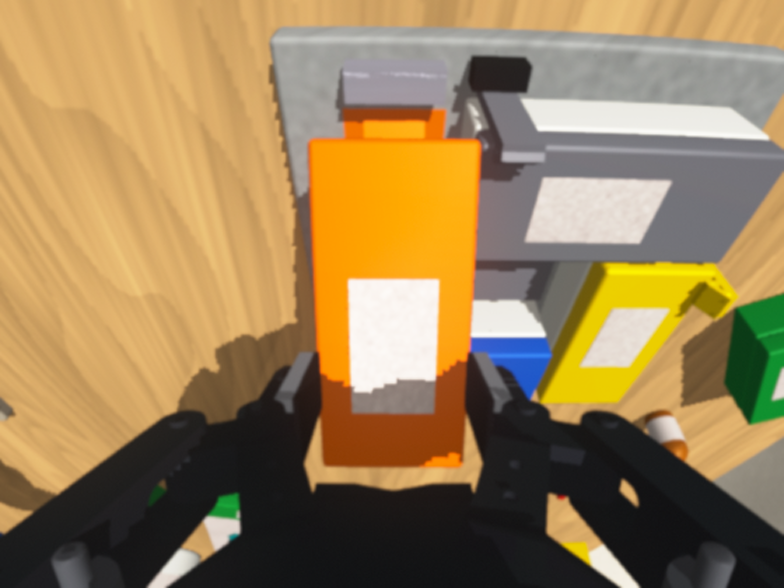

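Emit:
{"fn": "move_arm", "kwargs": {"moves": [[[0,-0.0039,0.0055,0,0,0],[0,-0.0078,0.011,0,0,0],[0,-0.0078,0.011,0,0,0],[0,-0.0078,0.011,0,0,0]]]}}

```text
clock: 28.75
eef_pos: [481.3, 177.0, 82.9]
tool_rot: [2.6, 0.0, 0.084]
force: [0.3, 0.5, -2.1]
width: 51.7
```

```bash
python3 ih.py o6; python3 - <<'E'
from h import *
T=(21.2,0,16.9)
plan([(*wp("orange",31,7,1.,T,dy=-1.1,dyaw=.012),4),(*wp("orange",26,5.2,1.,T,dy=-1.1,dyaw=.012),20)],hold=2,ang=.05)
E
```

```text
cmd [481.30043713 176.97285645  82.99581578] [ 2.60053543e+00 -1.52512463e-05  8.35893384e-02] meas [481.33089918 176.96736129  82.92713732] [2.60031579e+00 1.22673032e-04 8.37578048e-02] F [ 0.3  0.5 -2.1] w 51.71236324710553 qd 0.003 q [-0.72  0.79  0.01  1.82  0.53  0.95 -1.04] t 28.75
rot err [-0.0002 -0.     -0.0002] tip-frame perr(tool) [ 0.03 -0.03  0.06]
6
[[0,-0.0027,-0.0013,0,0,0],[0.0001,-0.0054,-0.0026,0,0,0],[0.0001,-0.0056,0.0009,0.0436,0,0],[0.0001,-0.0058,0.0045,0.0873,0,0],[0.0001,-0.0058,0.0045,0.0873,0,0],[0.0001,-0.0058,0.0045,0.0873,0,0]]
```

View pics/o6.png

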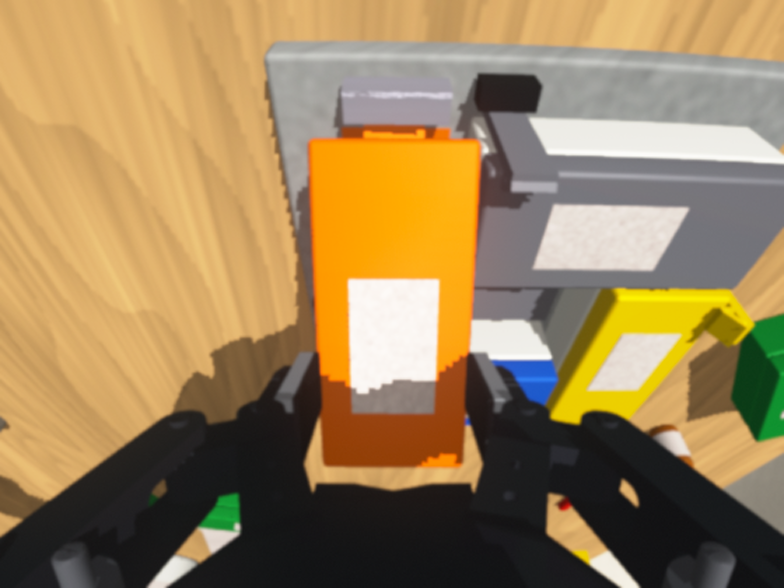

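Emit:
{"fn": "move_arm", "kwargs": {"moves": [[[0,-0.0027,-0.0013,0,0,0],[0.0001,-0.0054,-0.0026,0,0,0],[0.0001,-0.0056,0.0009,0.0436,0,0],[0.0001,-0.0058,0.0045,0.0873,0,0],[0.0001,-0.0058,0.0045,0.0873,0,0],[0.0001,-0.0058,0.0045,0.0873,0,0]]]}}

```text
clock: 29.55
eef_pos: [481.5, 180.0, 76.3]
tool_rot: [2.687, -0.0, 0.084]
force: [1.1, 0.3, -0.7]
width: 51.6
```

```bash
python3 ih.py o7; python3 - <<'E'
from h import *
T=(21.2,0,16.9); k=dict(dy=-1.1,dyaw=.012)
plan([(*wp("orange",20,3.8,.8,T,**k),20),(*wp("orange",13,2.3,.6,T,**k),20),(*wp("orange",6,1.,.3,T,**k),20)],hold=3,ang=.063)
E
```

```text
cmd [481.17861553 179.62581195  76.15132992] [ 2.68783543e+00 -1.52512463e-05  8.35893384e-02] meas [481.5179427  179.9640633   76.27822175] [ 2.68744417e+00 -4.56862952e-04  8.40122120e-02] F [ 1.1  0.3 -0.7] w 51.643907341534394 qd 0.008 q [-0.67  0.76 -0.02  1.85  0.52  0.87 -1.  ] t 29.55
rot err [-0.0004  0.0006 -0.0002] tip-frame perr(tool) [ 0.37 -0.22 -0.25]
9
[[0,-0.0001,0.0046,0.0523,0,0],[0,-0.0001,0.0092,0.1047,0,0],[0,-0.0007,0.0146,0.1658,0,0],[0,-0.0014,0.02,0.2269,0,0],[0,-0.0026,0.0255,0.288,0,0],[0.0001,-0.0038,0.031,0.349,0,0],[0.0001,-0.0038,0.031,0.349,0,0],[0.0001,-0.0038,0.031,0.349,0,0],[0.0001,-0.0038,0.031,0.349,0,0]]
```

View pics/o7.png

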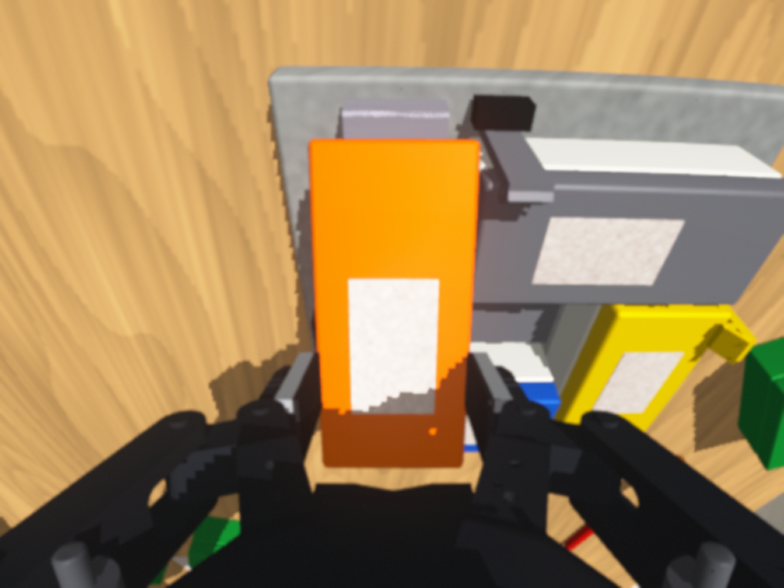

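The tongue is under the strap, and contact forces are low. I'll lower the other end.

Emit:
{"fn": "move_arm", "kwargs": {"moves": [[[0,-0.0001,0.0046,0.0523,0,0],[0,-0.0001,0.0092,0.1047,0,0],[0,-0.0007,0.0146,0.1658,0,0],[0,-0.0014,0.02,0.2269,0,0],[0,-0.0026,0.0255,0.288,0,0],[0.0001,-0.0038,0.031,0.349,0,0],[0.0001,-0.0038,0.031,0.349,0,0],[0.0001,-0.0038,0.031,0.349,0,0],[0.0001,-0.0038,0.031,0.349,0,0]]]}}

```text
clock: 30.72
eef_pos: [482.7, 170.1, 46.8]
tool_rot: [3.036, -0.001, 0.085]
force: [4.6, -1.2, -2.4]
width: 51.9
```

```bash
python3 ih.py o8; python3 - <<'E'
from h import *
T=(21.2,0,16.9); k=dict(dy=-1.5,dyaw=.012)
plan([(*wp("orange",0,.5,0,T,**k),20),(*wp("orange",-1.5,.5,-1,T,**k),20)],hold=2,ang=.04)
E
```

```text
cmd [482.12810046 169.496469    46.62261695] [ 3.03683543e+00 -1.52512463e-05  8.35893384e-02] meas [482.70146585 170.07927471  46.77444495] [ 3.03606118e+00 -9.57514997e-04  8.50684580e-02] F [ 4.6 -1.2 -2.4] w 51.88782613823784 qd 0.005 q [-0.35  0.71 -0.18  2.    0.44  0.52 -0.79] t 30.725
rot err [-0.0008  0.0011 -0.0014] tip-frame perr(tool) [ 0.62 -0.51 -0.21]
6
[[-0.0001,0.0002,0.0033,0.0349,0,0],[-0.0003,0.0005,0.0066,0.0698,0,0],[-0.0004,0.0007,0.0098,0.1048,0,0],[-0.0004,0.0007,0.0133,0.1309,0,0],[-0.0004,0.0007,0.0133,0.1309,0,0],[-0.0004,0.0007,0.0133,0.1309,0,0]]
```

View pics/o8.png

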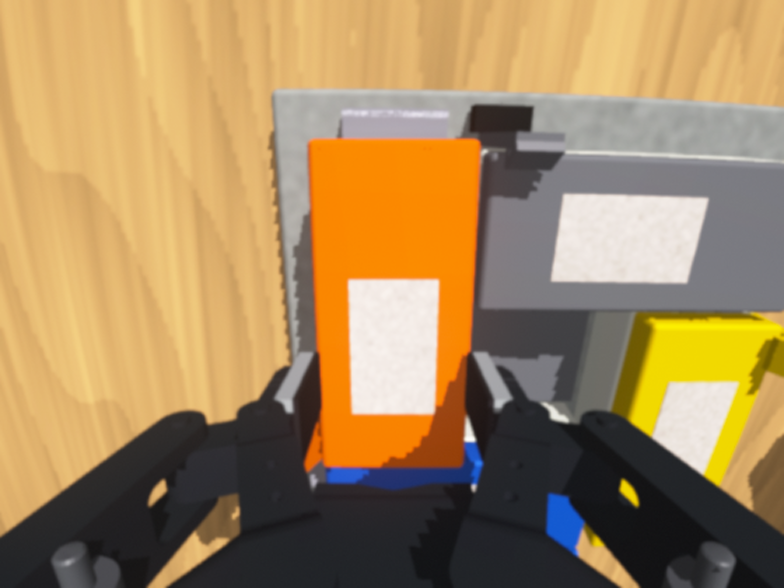

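Emit:
{"fn": "move_arm", "kwargs": {"moves": [[[-0.0001,0.0002,0.0033,0.0349,0,0],[-0.0003,0.0005,0.0066,0.0698,0,0],[-0.0004,0.0007,0.0098,0.1048,0,0],[-0.0004,0.0007,0.0133,0.1309,0,0],[-0.0004,0.0007,0.0133,0.1309,0,0],[-0.0004,0.0007,0.0133,0.1309,0,0]]]}}

```text
clock: 31.52
eef_pos: [481.9, 169.8, 36.6]
tool_rot: [-3.114, -0.002, 0.085]
force: [-3.6, -0.3, 31.2]
width: 52.0
```

```bash
python3 ih.py o9 s; python3 - <<'E'
from h import *
c=cam("top");save("t9",c["img"][110:240,110:260],4.6)
E
```

```text
cmd [481.90393541 167.38348861  33.46871776] [-3.11544988e+00 -1.52512463e-05  8.35893384e-02] meas [481.85490684 169.75458509  36.63633351] [-3.11402133e+00 -2.33513101e-03  8.49482555e-02] F [-3.6 -0.3 31.2] w 51.98186660708137 qd 0.004 q [-0.19  0.72 -0.28  2.04  0.4   0.42 -0.68] t 31.525
rot err [ 0.0014  0.0023 -0.0014] tip-frame perr(tool) [ 0.15 -2.45 -3.1 ]
```

View pics/o9.png

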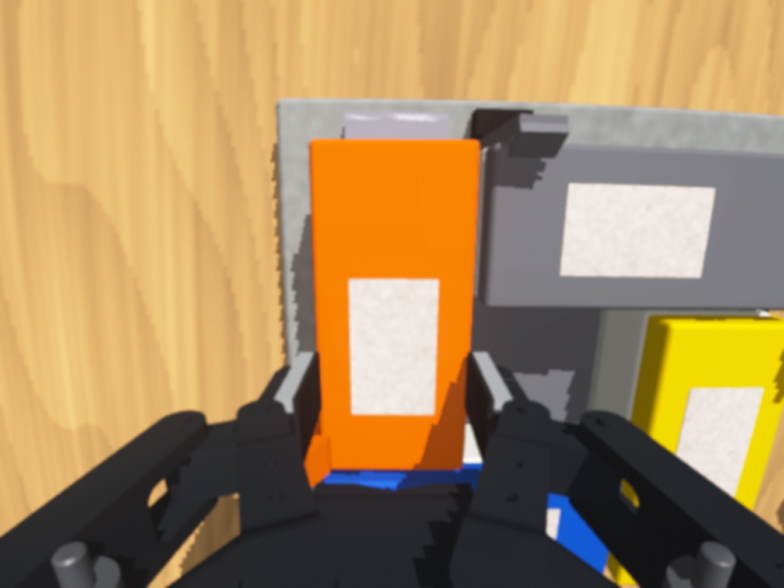

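View pics/o9s.png

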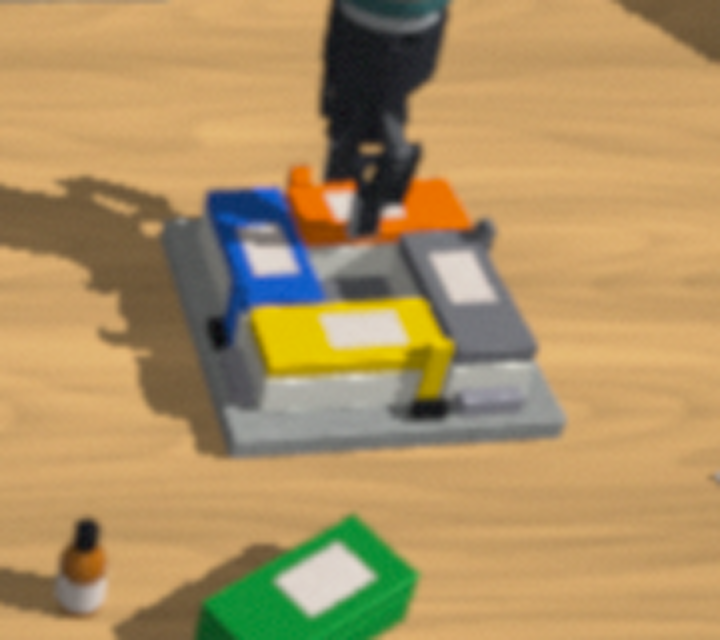

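```bash
python3 - <<'E'
from h import *
p,Rm=getcmd(); m=ctrl.read_state()["eef_pos"].copy()
plan([(m,Rm),(m+[0,0,.5],Rm),(m+[0,0,.5],Rm),(m+[0,0,80],Rm,35),([544,90,220],down(.0716))],hold=3)
E
```

```text
12
[[0.0002,-0.0025,-0.0031,0,0,0],[0.0002,-0.0025,-0.0036,0,0,0],[0.0002,-0.0025,-0.0036,0,0,0],[0.0002,-0.0032,-0.0301,0,0,0],[0.0002,-0.0039,-0.0566,0,0,0],[0.0002,-0.0045,-0.0831,0,0,0],[0.0186,0.0228,-0.1183,-0.0087,0,0.004],[0.037,0.0501,-0.1534,-0.0174,0.0001,0.008],[0.0554,0.0774,-0.1886,-0.0261,0.0001,0.012],[0.0554,0.0774,-0.1886,-0.0261,0.0001,0.012],[0.0554,0.0774,-0.1886,-0.0261,0.0001,0.012],[0.0554,0.0774,-0.1886,-0.0261,0.0001,0.012]]
```

Emit:
{"fn": "move_arm", "kwargs": {"moves": [[[0.0002,-0.0025,-0.0031,0,0,0],[0.0002,-0.0025,-0.0036,0,0,0],[0.0002,-0.0025,-0.0036,0,0,0],[0.0002,-0.0032,-0.0301,0,0,0],[0.0002,-0.0039,-0.0566,0,0,0],[0.0002,-0.0045,-0.0831,0,0,0],[0.0186,0.0228,-0.1183,-0.0087,0,0.004],[0.037,0.0501,-0.1534,-0.0174,0.0001,0.008],[0.0554,0.0774,-0.1886,-0.0261,0.0001,0.012],[0.0554,0.0774,-0.1886,-0.0261,0.0001,0.012],[0.0554,0.0774,-0.1886,-0.0261,0.0001,0.012],[0.0554,0.0774,-0.1886,-0.0261,0.0001,0.012]]], "jaw": 1}}

```text
clock: 33.17
eef_pos: [542.4, 90.9, 218.7]
tool_rot: [-3.141, 0.003, 0.073]
force: [0.5, 0.0, 0.6]
width: 85.5
```

```bash
python3 - <<'E'
from h import *
st=ctrl.read_state();c=cam("wrist",st=st);print(st["eef_pos"],st["force"])
v=c["img"].copy()
cv2.imwrite("pics/raw_f.png",v)
for m in PL:
    P=T2(place(SLAB,m),[[a*60,b*27.5,65] for a,b in((-1,-1),(1,-1),(1,1),(-1,1))])
    cv2.polylines(v,[np.round(proj(c,P)).astype(int).reshape(-1,1,2)],True,(255,0,255),1)
save("f1",np.hstack([c["img"][0:250,140:420],v[0:250,140:420]]),1.42)
save("f1a",c["img"][0:250,140:420],2.4)
s=cam("scene");save("f1s",s["img"],1.4)
E
```

```text
[542.41355449  90.8514405  218.66807184] [0.48236578 0.00511307 0.60742943]
```

View pics/f1a.png

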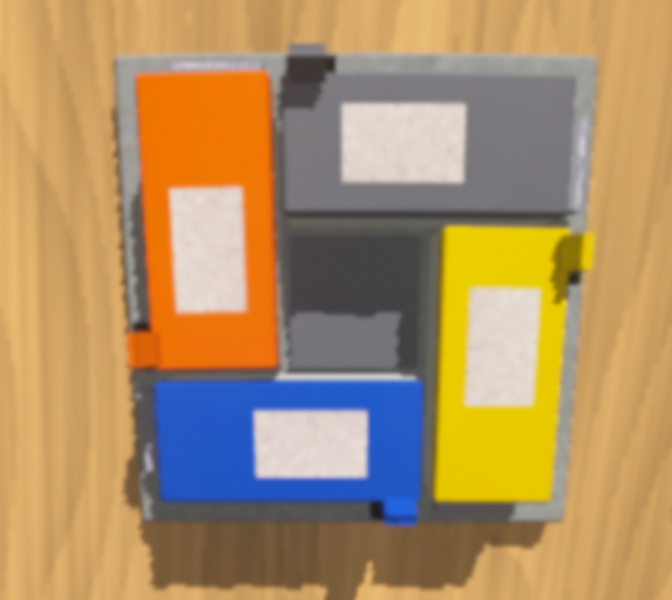

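View pics/f1.png

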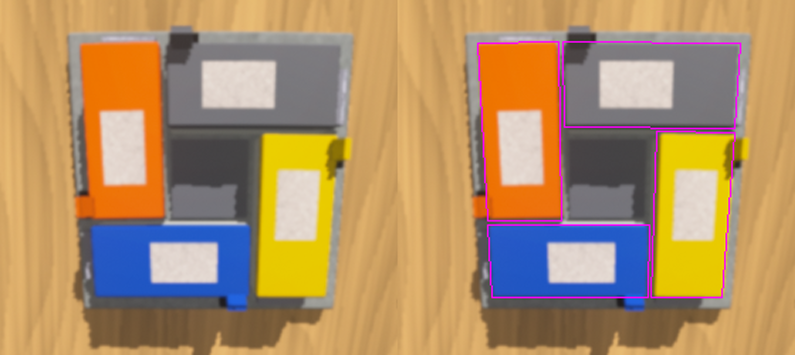

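View pics/f1s.png

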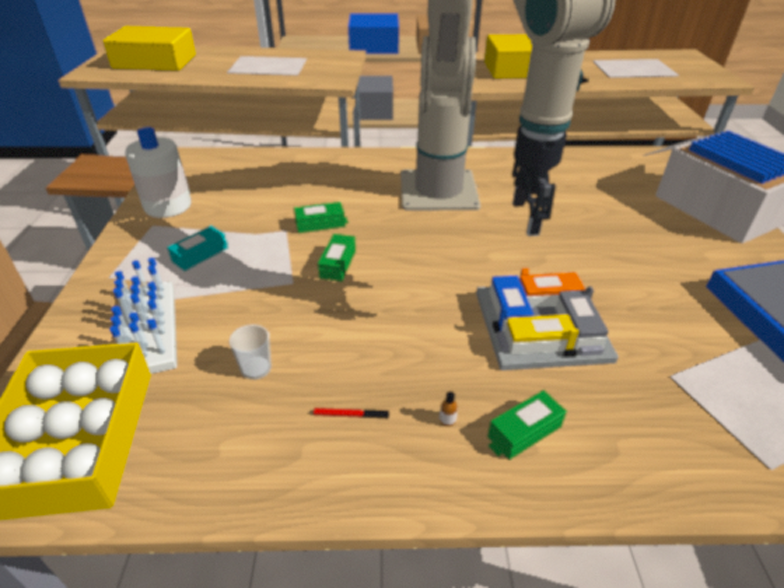

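```bash
python3 - <<'E'
from h import *
st=ctrl.read_state();c=cam("wrist",st=st);v=c["img"]
k=10;tiles=[]
for m in ("blue","yellow","orange","grey"):
    q=place(SLAB,m); u=proj(c,T2(q,[[49,-27.5,70]]))[0].astype(int); x0,y0=u[0]-19,u[1]-14
    t=cv2.resize(v[y0:y0+28,x0:x0+38],None,fx=k,fy=k,interpolation=cv2.INTER_CUBIC)
    for P,col in(([[42,-23.5,65.5],[56,-23.5,65.5]],(255,255,255)),([[30,-27.5,65],[60,-27.5,65]],(255,0,255)),([[42,-23.5,71],[56,-23.5,71]],(0,255,0))):
        a=((proj(c,T2(q,P))+.5-[x0,y0])*k).astype(int); cv2.line(t,tuple(map(int,a[0])),tuple(map(int,a[1])),col,1)
    cv2.putText(t,m,(5,20),0,.6,(255,255,255),2); tiles.append(t)
cv2.imwrite("pics/f2.png",np.vstack([np.hstack(tiles[:2]),np.hstack(tiles[2:])]))
E
```

```text
(no output)
```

View pics/f2.png

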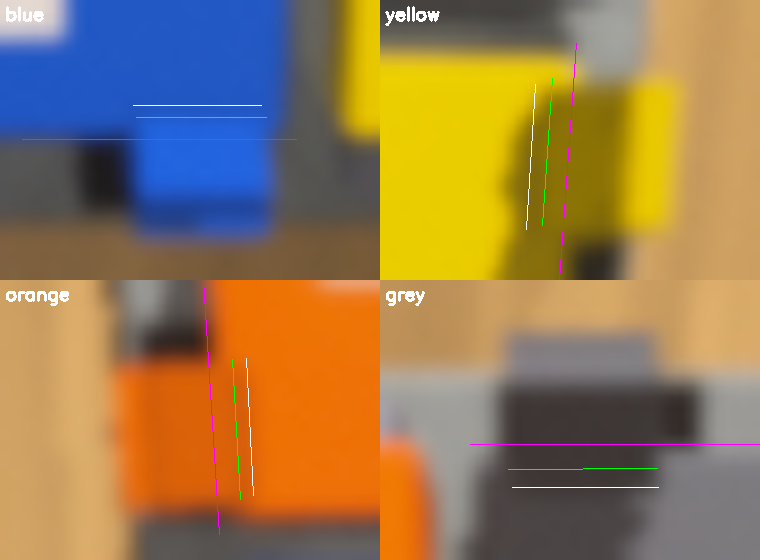

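```bash
python3 - <<'E'
from cell import job,ctrl
print(ctrl.read_state()["clock"],job.finish_job())
E
```

```text
the job is handed in; nothing more can be done
33.325 None
```

I seated the blue, then the yellow, then the orange box. Each went in tongue first at about 31° under its strap, was lowered and pressed down with 21 to 31 N, and was released. The job was handed in at 33.3 s, with the gripper clear of everything.

- **Boxes:** in the last wrist picture, all four lid outlines match the expected seated positions to about 1 px.
- **Clips:** the yellow and orange hooks are clearly over their lids, and grey looks unchanged. Blue was the least clear from above because its hook is the same colour as the lid. Its position matched the rest position, and the sideways clip force dropped off when it snapped.
- **Bystanders:** the dropper, swab cup and marker are at the same pixels as at the start in the scene view.
- **Disagreements:**
    - The scene camera overlay was a few mm off the wrist camera, so I relied on the wrist camera.
    - Under the final press on yellow, the sideways force and the small sideways shift pointed in different directions. The height and the hook both showed it seated.
    - The orange box was gripped about 0.7° askew, which I corrected for during insertion.

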